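# Take off a length with the rule, lock it and pack the kit

### The arm

A 7-joint arm with a two-finger parallel gripper is mounted at the origin on the work surface. World frame = base frame: x ahead of the robot, y to its left, z up, the work surface at z = 0. Lengths are in mm, angles in rad, forces in N, time in s.
With the tool pointing down it reaches from about 400 to 875 mm from the base axis. Payload 6.5 kg.
Tool frame: the origin (TCP) lies on the centre line of the jaws, within the pads' length; the fingertips stand 19 mm ahead of it and the grasp point (between the pads) is the TCP; y points along the fingers, z is the direction in which the jaws open and shut, and the axes are right-handed (so a half turn about y gives the same grasp; the last joint's range is limited). The gripper opens to 85 mm and grips with 20 to 120 N. Pads are 22 mm wide; open, the fingers measure 114 mm over their backs; the gripper's body (76 mm by 85 mm) begins 54 mm behind the grasp point. The pads swing forward as they close: fully open they stand 13 mm farther back than shut.
Start: joints at [-1.179, 0.536, -0.004, 1.538, 0.003, 1.067, -0.071], TCP at [287.278, 583.062, 250.29] pointing down, gripper open.
Joint ranges: [-2.7, 2.7], [-0.37, 2.16], [-1.27, 1.26], [0.24, 2.4], [-1.31, 4.45], [0.19, 1.91], [-2.76, 2.76]. Speed limits (rad/s): [2.39, 2.39, 3.14, 3.14, 3.14, 3.14, 3.14].

### API

Orientations are given as a unit quaternion [x, y, z, w].
In Python, from plant import robot, get_image, calibration gives the robot as it stands. The module is installed in compiled form; this text tells all that it offers.
- The arm moves only by the tool servo_tool, never from a script. Its argument "series" is a list of rows, each a list of 4 numbers: the shift along the tool's x, y, z in mm, then the turn about the tool's y in degrees. In form: [[tx, ty, tz, twist], ...]. A call has 1 to 5 rows; each row shifts and turns the commanded pose from where the row before left it, along the tool's axes as they then stand; what a row does not reach is not made up. A row lasts 1/12 s, in which the tool goes at most 41.7 mm and 7.16 degrees, less where a joint would pass 70% of its speed; a pose out of reach is approached as far as the arm can. A call with a gripper value outside its range is refused whole. "fingers" is the closure in counts, from 0 (fully open) to 255 (shut), set as the call begins (left out, the last holds). The fingers move at their own pace and stop on an object; "force" is the grip in N (left out, the last holds). Time passes only in rows, so rows that do not move let the fingers close. It gives the time, the measured TCP pose, the force and the opening at its end, in the units of the state.
- robot.get_state(): the state, without advancing time (a new reading comes with each control period).
- get_image(name): name is "scene" or "top" or "wrist"; returns the picture (480x640x3 uint8, red, green, blue); there is no depth.
- calibration(name): a dict with "camera_matrix" (3x3 intrinsics, pixels), "dist" ([k1, k2, p1, p2, k3] as OpenCV has them; the pictures are not rectified), "position" and "orientation" of the camera in the world. Camera axes: x right, y up, looking along -z (the intrinsics and any distortion apply to the point x, -y, -z); pixel columns grow to the right and rows downward; lengths in mm; the calibration is good to about 2 mm. A picture is of the moment at which its call begins: read the wrist's pose just before it. calibration takes no time and is no camera call; for the wrist camera it gives the pose at the moment of the call.
- robot.sign_off(): hands the job in, once; it reports no verdict.
The state is a dict: "t": time; "joint_pos": joint angles; "joint_vel": joint speeds; "joint_efforts": joint torques, N m; "position": TCP position; "ee_rot": TCP orientation; "force": force on the tool from outside, world axes, zero at the start; "moment": the same for the moment, N m; "grip_width": finger opening in mm.
Only numpy, scipy, OpenCV 4.12 (cv2) and the standard library are available. Lean on these libraries where they do the work, as an engineer would, in place of code of your own. Each camera call takes 0.05 s, during which the arm holds its last target.

### The job

With the yellow retractable rule take off the distance from the far end of the pine board to its red line: lay the rule along the board with its hook over that end, draw the case straight back by its orange knob until the front of the case is at the red line, and press the knob down to lock it there. Then put the locked rule, lying flat, and every nail set into the blue tool case and slide its cover fully shut. Leave the birdhouse, jar, hammer and brush holder where they are.

Things in the scene. Friction and masses are not known exactly. Their poses are not given: they have to be found in the camera images.
- rule_center (a point): Middle (half-way up) of the yellow case of the retractable rule, a block 120 long (its x, +x towards the hook) x 36 wide (y) x 28 high (z), 0.2 kg, underside 14 below this point. At the start it lies on a grey silicone rest 16 high, 44 wide and 90 long, the front overhanging. A stiff steel blade slides out of its front (+x). Its orange lock knob stands on top, centred 30 ahead (+x) of this point. The case may be gripped across its 36 mm sides, best just behind the knob.
- rule_front (a point): Middle of the lower front edge of the case: 60 ahead (+x) of rule_center and 14 below it. Black strip on the front.
- rule_hook (a point): Inner (case-facing) side of the blade's hook. The hook is a steel plate 26 wide (y), 4 thick, reaching from 6 above to 10 below the level of the case's underside; this point is 5 below that level. With the blade fully in it stands 6 ahead of rule_front; drawn out by e it stands 6 mm + e ahead.
- rule_blade (a joint): How far the blade is drawn out: 0 (fully in) to 0.094 m. A spring pulls it in with 3 N at 0, rising to about 4.3 N at 0.085. Unlocked and let go, the case and hook are pulled together again.
- rule_knob_grip (a point): Grip point on the orange lock knob, 40 above rule_center when the knob is up. The knob is 20 (x) x 16 (y) and 28.5 high; up, it stands from 8.5 to 37 above the case's top (this point is 11 below the knob's top). It moves only up and down in the case, so the rule can be lifted and towed by it while unlocked.
- rule_knob (a joint): Lock knob: 0 is up (unlocked), 0.008 m pressed right down (locked); it stays where left. 4 N moves it, but press with 15 to 20 N: a pawl drops between teeth on the blade 3 mm apart, so case and blade may close up by 1 to 3 mm. From 0.0065 it holds, at any draw from 0.044 to 0.088. Pulling it up, or lifting the locked rule by it, unlocks it: then carry the rule by its case.
- board_end (a point): Middle of the upper edge of the pine board's far end, the end to hook. The board is fixed, 240 long (its x, +x pointing out of this end, away from the robot), 60 wide (y), 18 thick; its top is at this point's height.
- line: Red line drawn across the board's top, 4 wide; origin on the line's middle, on the board's top; axes as the board's. It lies 60 to 85 before (-x) the far end.
- toolbox_floor (a point): Centre of the inner floor of the fixed blue tool case: inside 250 (x) x 190 (y) x 65 deep, walls 5 thick, floor 5 above the worktop, rim 70 above the worktop. Its cover slides in its y direction.
- cover (a joint): Sliding white cover of the tool case, 5 thick, lying on the rim (top 75.5 above the worktop): 0 is fully shut, 0.21 m fully open (slid to the case's +y). About 2 N of friction; it stays where it is left.
- cover_grip (a point): Middle of the red grip ridge on the cover, 70 long (the tool case's x), 14 thick (y), 30 high above the cover; this point is 19.5 above the cover's top. Shut, it is 75 to the -y side of the tool case's centre; open, 135 to the +y side.
- set0_center (a point): Centre (half-way up) of the nail set with the red sleeve, a steel tool lying along its x, 100 long, sleeve 60 x 12 wide x 12 high, tip to +x, 0.06 kg. May be absent.
- set1_center (a point): Centre (half-way up) of the nail set with the green sleeve, a steel tool lying along its x, 100 long, sleeve 60 x 12 wide x 12 high, tip to +x, 0.06 kg. May be absent.
- set2_center (a point): Centre (half-way up) of the nail set with the blue sleeve, a steel tool lying along its x, 100 long, sleeve 60 x 12 wide x 12 high, tip to +x, 0.06 kg. May be absent.
- set3_center (a point): Centre (half-way up) of the nail set with the orange sleeve, a steel tool lying along its x, 100 long, sleeve 60 x 12 wide x 12 high, tip to +x, 0.06 kg. May be absent.
- birdhouse: Wooden birdhouse, base 150 x 150, gabled roof 160 (x) x 190 (y), 200 high; origin under its middle. Leave alone.
- jar: Glass jar with a closed lid, 68 across, 100 high; origin under its middle. Leave alone.
- hammer: Red plastic hammer lying down along its x, 260 long; origin under its middle. Leave alone.
- brush_holder: Grey silicone holder 60 (x) x 100 (y) x 50 high with two brushes standing in it up to 170 high; origin under its middle. Leave alone.
Things that resemble listed ones, but are neither listed nor needed, are in the scene too. What is meant by the part that bears rule_center is not pink or white, and is the smaller of those in its own colour.

How it is judged (in metres and radians):
On the way, in this order (a step that is already met when the one before it is completed fails the run):
1. the hook has caught the board's far end and the unlocked blade is being drawn out against its spring (over 15 mm) (x of rule_hook in the frame of board_end between -0.004 and 0.005 m and y of rule_hook in the frame of board_end between -0.025 and 0.025 m and z of rule_hook in the frame of board_end between -0.012 and -0.001 m and value of joint rule_blade between 0.015 and 0.05 m and value of joint rule_knob below 0.0035 m), for 0.05 s.
2. with the hook still on the board's end, the case's front is at the red line (within 6 mm) and the knob is pressed down, locked (x of rule_hook in the frame of board_end between -0.004 and 0.005 m and y of rule_hook in the frame of board_end between -0.025 and 0.025 m and z of rule_hook in the frame of board_end between -0.012 and -0.001 m and x of rule_front in the frame of line between -0.006 and 0.006 m and value of joint rule_knob above 0.0065 m and angle between rule_center's own z axis and vertical below 0.15 rad), for 0.3 s.
3. the locked rule and all nail sets are in the tool case, its cover still open (x of rule_center in the frame of toolbox_floor between -0.1 and 0.1 m and y of rule_center in the frame of toolbox_floor between -0.08 and 0.08 m and z of rule_center in the frame of toolbox_floor between 0.008 and 0.03 m and x of rule_hook in the frame of toolbox_floor between -0.126 and 0.126 m and y of rule_hook in the frame of toolbox_floor between -0.096 and 0.096 m and z of rule_hook in the frame of toolbox_floor between -0.01 and 0.03 m and angle between rule_center's own z axis and vertical below 0.2 rad and x of set0_center in the frame of toolbox_floor between -0.126 and 0.126 m and y of set0_center in the frame of toolbox_floor between -0.096 and 0.096 m and z of set0_center in the frame of toolbox_floor between 0 and 0.045 m and x of set1_center in the frame of toolbox_floor between -0.126 and 0.126 m and y of set1_center in the frame of toolbox_floor between -0.096 and 0.096 m and z of set1_center in the frame of toolbox_floor between 0 and 0.045 m and x of set2_center in the frame of toolbox_floor between -0.126 and 0.126 m and y of set2_center in the frame of toolbox_floor between -0.096 and 0.096 m and z of set2_center in the frame of toolbox_floor between 0 and 0.045 m and x of set3_center in the frame of toolbox_floor between -0.126 and 0.126 m and y of set3_center in the frame of toolbox_floor between -0.096 and 0.096 m and z of set3_center in the frame of toolbox_floor between 0 and 0.045 m and value of joint rule_knob above 0.0065 m and value of joint cover above 0.06 m), for 0.2 s.
At the end, for the whole second after the job is handed in: The cover is shut to within 6 mm; inside lie the rule (at rest, flat, upright, knob locked, its draw still that of the red line to within about 10 mm) and every nail set that is present (x of rule_center in the frame of toolbox_floor between -0.1 and 0.1 m and y of rule_center in the frame of toolbox_floor between -0.08 and 0.08 m and z of rule_center in the frame of toolbox_floor between 0.008 and 0.03 m and x of rule_hook in the frame of toolbox_floor between -0.126 and 0.126 m and y of rule_hook in the frame of toolbox_floor between -0.096 and 0.096 m and z of rule_hook in the frame of toolbox_floor between -0.01 and 0.03 m and angle between rule_center's own z axis and vertical below 0.2 rad and x of set0_center in the frame of toolbox_floor between -0.126 and 0.126 m and y of set0_center in the frame of toolbox_floor between -0.096 and 0.096 m and z of set0_center in the frame of toolbox_floor between 0 and 0.045 m and x of set1_center in the frame of toolbox_floor between -0.126 and 0.126 m and y of set1_center in the frame of toolbox_floor between -0.096 and 0.096 m and z of set1_center in the frame of toolbox_floor between 0 and 0.045 m and x of set2_center in the frame of toolbox_floor between -0.126 and 0.126 m and y of set2_center in the frame of toolbox_floor between -0.096 and 0.096 m and z of set2_center in the frame of toolbox_floor between 0 and 0.045 m and x of set3_center in the frame of toolbox_floor between -0.126 and 0.126 m and y of set3_center in the frame of toolbox_floor between -0.096 and 0.096 m and z of set3_center in the frame of toolbox_floor between 0 and 0.045 m and value of joint rule_knob above 0.0065 m and ((x of board_end in the frame of line between 0.0599 and 0.0651 m and value of joint rule_blade between 0.045 and 0.066 m) or (x of board_end in the frame of line between 0.0649 and 0.0701 m and value of joint rule_blade between 0.05 and 0.071 m) or (x of board_end in the frame of line between 0.0699 and 0.0751 m and value of joint rule_blade between 0.055 and 0.076 m) or (x of board_end in the frame of line between 0.0749 and 0.0801 m and value of joint rule_blade between 0.06 and 0.081 m) or (x of board_end in the frame of line between 0.0799 and 0.0851 m and value of joint rule_blade between 0.065 and 0.086 m)) and value of joint cover below 0.006 m and linear speed of rule below 0.03 m/s); the robot touches nothing.
It fails at once if The birdhouse is pushed more than 25 mm from its place (distance of birdhouse from where it was at the start of the episode above 0.025 m).
It fails at once if The jar is pushed more than 25 mm from its place (distance of jar from where it was at the start of the episode above 0.025 m).
It fails at once if The hammer is pushed more than 25 mm from its place (distance of hammer from where it was at the start of the episode above 0.025 m).
It fails at once if The brush holder is pushed more than 25 mm from its place (distance of brush_holder from where it was at the start of the episode above 0.025 m).
Of set0, set1, set2, set3 only 2 to 4 are there at a start; the rules pass over those that are not, and their reading is None.
At some moment in a run one of set0, set1, set2, set3 may be knocked a few centimetres aside while the robot is not near it.
It also fails if it takes over 210 s, if anything falls off the work surface, if the arm or the gripper's body presses on something with over 40 N, if the wrist force passes 120 N, or if a joint passes its speed limit or range.

## Working session

There is one attempt and no reset: what is moved stays moved. The work goes in short steps, Python scripts to look and compute and a tool call to move; the robot and the scene stay as the last step left them, time stands still between calls to the robot, and variables do not carry over. Pictures are saved under pics/ and viewed, and the job is handed in when it is done.

Besides the shell and the picture viewer there is one more tool, called after "Emit:" by a JSON object that holds its "op" and its "data". servo_tool: Moves the arm, as the interface text tells. Its arguments: {"type":"object","properties":{"series":{"type":"array","items":{"type":"array","items":{"type":"number"}}},"fingers":{"type":"number"},"force":{"type":"number"}},"required":["series"]}

```bash
mkdir -p pics; ls
python3 - <<'E'
from plant import robot,get_image,calibration
import cv2
print(robot.get_state())
for n in ["scene","top","wrist"]:
    im=get_image(n); cv2.imwrite(f"pics/{n}0.png",im[:,:,::-1]); print(n,calibration(n))
E
```

```text
pics
{'t': 0.0, 'joint_pos': array([-1.17918619,  0.53720063, -0.00437597,  1.53888235,  0.00262199,
        1.06729376, -0.07119102]), 'joint_vel': array([ 0.00118014, -0.00022808,  0.00104743,  0.00187538, -0.00040393,
        0.00093765, -0.00037681]), 'joint_efforts': array([-8.59365741e-05, -5.83413076e+01,  1.04888700e+00, -2.59111977e+01,
        1.23605132e-02,  9.39621124e-03, -2.06795869e-05]), 'position': array([287.07720179, 582.49525051, 249.38773284]), 'ee_rot': array([ 0.689289  , -0.160517  ,  0.16035793, -0.68804091]), 'force': array([-0.64273001, -0.11156497,  1.17627358]), 'moment': array([ 0.0511516 , -0.0339393 ,  0.01693415]), 'grip_width': 85.07318161983143}
scene {'camera_matrix': array([[441.76543172,   0.        , 319.69652794],
       [  0.        , 441.76543172, 237.86379523],
       [  0.        ,   0.        ,   1.        ]]), 'dist': array([0.02749371, 0.        , 0.        , 0.        , 0.        ]), 'position': array([1103.97687779, -347.15325022,  705.99904682]), 'orientation': array([0.30271003, 0.21088123, 0.52918994, 0.76410323])}
top {'camera_matrix': array([[524.15293658,   0.        , 310.62961719],
       [  0.        , 524.15293658, 240.21966492],
       [  0.        ,   0.        ,   1.        ]]), 'dist': array([0.01951619, 0.        , 0.        , 0.        , 0.        ]), 'position': array([ 322.37093881, -133.17454916, 1248.99855536]), 'orientation': array([ 0.0828248 , -0.07424323, -0.6715719 ,  0.73254296])}
wrist {'camera_matrix': array([[373.26342668,   0.        , 316.935655  ],
       [  0.        , 373.26342668, 241.30658721],
       [  0.        ,   0.        ,   1.        ]]), 'dist': array([-0.02168816,  0.        ,  0.        ,  0.        ,  0.        ]), 'position': array([223.75718486, 613.59258598, 374.25541088]), 'orientation': array([-0.11766215, -0.07250696,  0.52327485,  0.84088156])}
```

View pics/scene0.png

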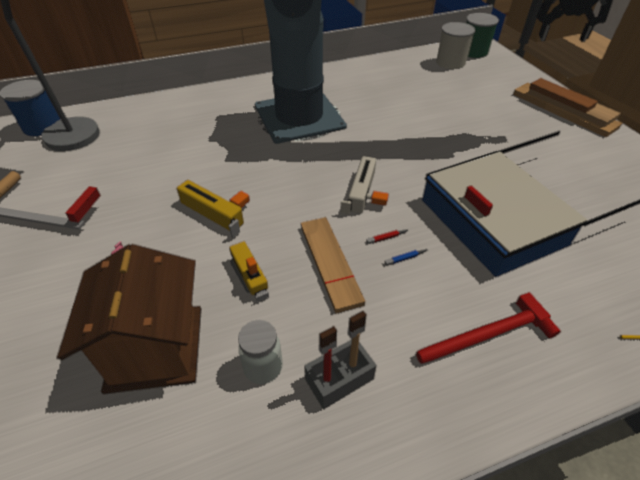

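View pics/top0.png

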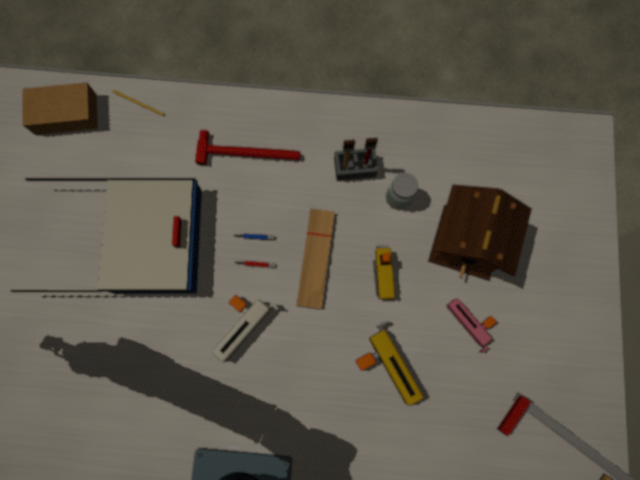

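View pics/wrist0.png

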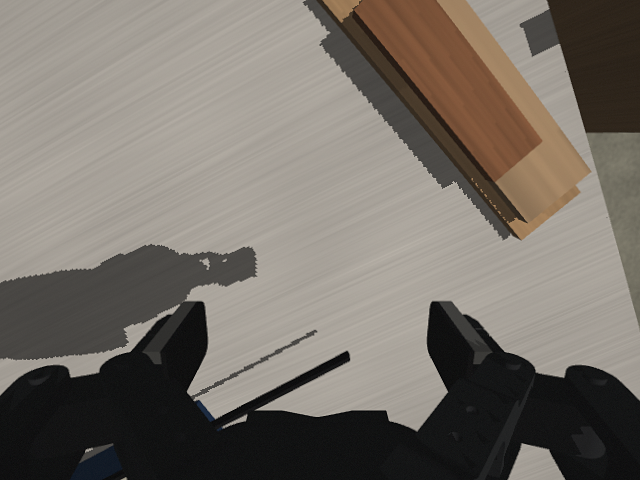

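The scene view shows both yellow rules, with the small one at px (248,268). The board is at (330,262) with its line near (340,280), the red set at (387,236) and the blue at (405,256). The case is at (505,210) and looks shut. In the top view the small rule is at (385,272), the board runs (322,210)–(311,307), the sets are at (256,264) and (256,237), and the ridge is at (177,231).

```bash
cat > h.py <<'E'
import numpy as np,cv2
from scipy.spatial.transform import Rotation as R
from plant import robot,get_image,calibration
F=np.diag([1,-1,-1.])
def ray(c,uv):
    p=cv2.undistortPoints(np.array(uv,float).reshape(-1,1,2),c['camera_matrix'],c['dist']).reshape(-1,2)
    d=np.c_[p,np.ones(len(p))]@F
    return R.from_quat(c['orientation']).apply(d)
def plane(c,uv,z):
    d=ray(c,uv);o=c['position'];return o+d*((z-o[2])/d[:,2])[:,None]
def proj(c,P):
    q=R.from_quat(c['orientation']).inv().apply(np.array(P,float).reshape(-1,3)-c['position'])@F
    return cv2.projectPoints(q,np.zeros(3),np.zeros(3),c['camera_matrix'],c['dist'])[0].reshape(-1,2)
def tri(c1,u1,c2,u2):
    d1=ray(c1,u1)[0];d2=ray(c2,u2)[0];o1=c1['position'];o2=c2['position']
    A=np.c_[d1,-d2];s=np.linalg.lstsq(A,o2-o1,rcond=None)[0]
    a=o1+s[0]*d1;b=o2+s[1]*d2;return (a+b)/2,np.linalg.norm(a-b)
def snap(n,f):
    c=calibration(n);im=get_image(n)[:,:,::-1].copy();cv2.imwrite(f"pics/{f}.png",im);return c,im
def crop(im,x0,y0,x1,y1,k,f):
    cv2.imwrite(f"pics/{f}.png",cv2.resize(im[y0:y1,x0:x1],None,fx=k,fy=k,interpolation=cv2.INTER_CUBIC))
def totool(v):
    s=robot.get_state();return R.from_quat(s['ee_rot']).inv().apply(v)
def st():
    s=robot.get_state();M=R.from_quat(s['ee_rot']).as_matrix()
    print('t%.2f'%s['t'],s['position'].round(1),'x',M[:,0].round(3),'y',M[:,1].round(3),'z',M[:,2].round(3),'F',s['force'].round(1),'w%.1f'%s['grip_width'],'q',s['joint_pos'].round(2))
E
python3 - <<'E'
from h import *
im=cv2.imread('pics/top0.png');crop(im,280,190,440,340,5,'t1');crop(im,0,160,290,310,2.7,'t2')
im=cv2.imread('pics/scene0.png');crop(im,210,200,370,320,5,'s1');crop(im,360,130,600,290,3.3,'s2')
st()
c=calibration('top');k=calibration('scene')
print('sets', plane(c,[(256,237),(256,264)],6))
print('board far/near',plane(c,[(322,210),(311,307)],18))
print('rule',plane(c,[(385,272)],44))
E
```

```text
t0.15 [287.1 582.6 249.6] x [ 0.897 -0.442  0.   ] y [-0.001 -0.001 -1.   ] z [ 0.442  0.897 -0.001] F [ 0.2 -0.1 -0.6] w85.4 q [-1.18  0.54 -0.    1.54  0.    1.07 -0.07]
sets [[599.30704012  27.62077192   6.        ]
 [532.96530496  20.28128641   6.        ]]
board far/near [[ 677.79275518 -126.94028639   18.        ]
 [ 440.54899729 -120.67308817   18.        ]]
rule [[ 533.72313725 -285.18627788   44.        ]]
```

View pics/t1.png

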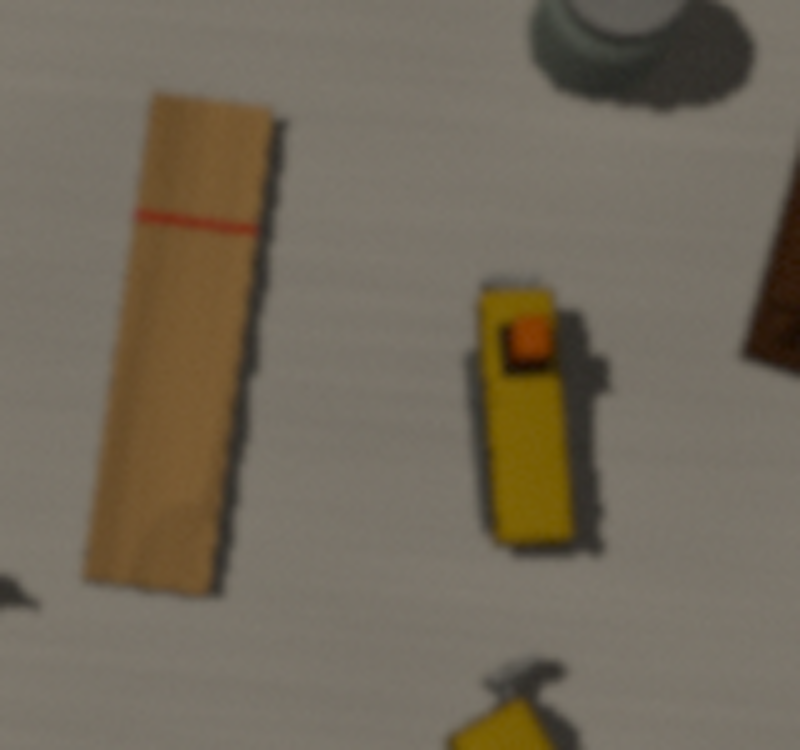

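View pics/s1.png

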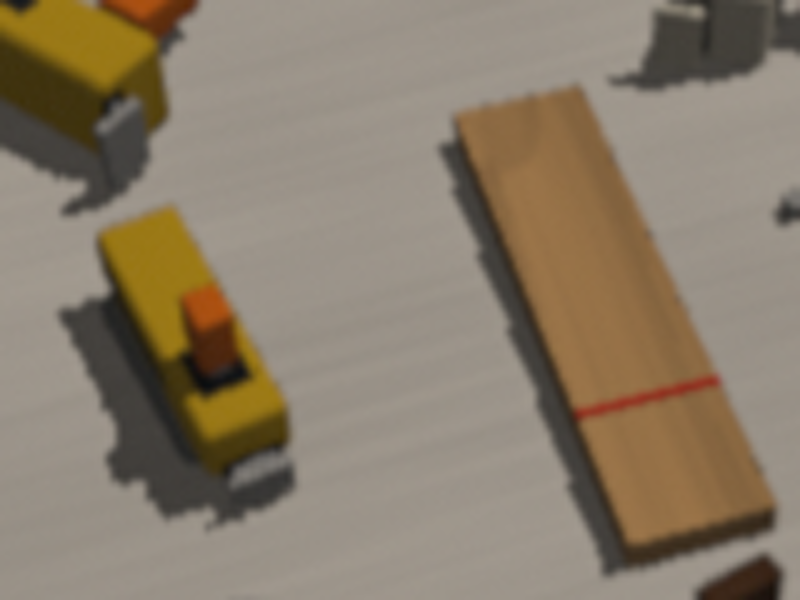

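View pics/t2.png

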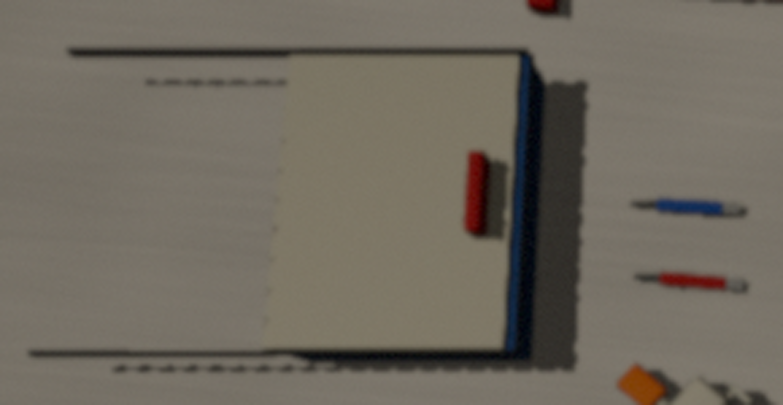

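View pics/s2.png

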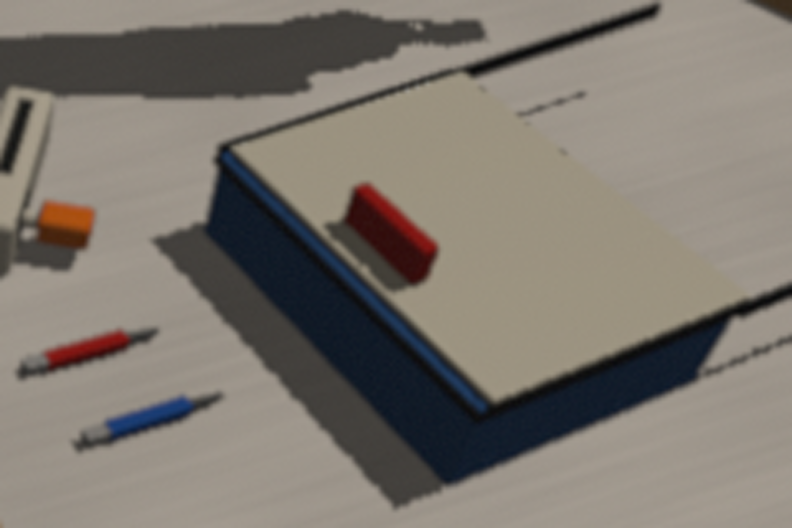

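```bash
cat > m1.py <<'E'
from h import *
c=calibration('top');k=calibration('scene')
t=lambda l:[((x+.5)/5-.5+280,(y+.5)/5-.5+190) for x,y in l]
s=lambda l:[((x+.5)/5-.5+210,(y+.5)/5-.5+200) for x,y in l]
t2=lambda l:[((x+.5)/2.7-.5,(y+.5)/2.7-.5+160) for x,y in l]
s2=lambda l:[((x+.5)/3.3-.5+360,(y+.5)/3.3-.5+130) for x,y in l]
p=lambda n,a:print(n,np.round(a,1).tolist())
p('board top',plane(c,t([(152,94),(272,107),(211,596),(85,582)]),18)); p('line',plane(c,t([(137,216),(257,230)]),18))
p('board scene',plane(k,s([(772,510),(630,546),(453,117),(578,87)]),18)); p('line s',plane(k,s([(718,381),(575,415)]),18))
for a,b in zip(t([(152,94),(272,107),(137,216),(257,230)]),s([(772,510),(630,546),(718,381),(575,415)])): p('tri',tri(c,a,k,b)[0])
p('knob',tri(c,t([(531,338)]),k,s([(207,298)]))[0])
p('knobz81',plane(c,t([(531,338)]),81))
p('case top',plane(c,t([(483,291),(553,291),(574,542),(497,545)]),44))
p('case scene',plane(k,s([(285,413),(207,445),(98,238),(172,207)]),44))
p('sets top',plane(c,t2([(630,204),(747,210),(635,277),(748,286)]),6))
p('sets sc',plane(k,s2([(222,396),(78,440),(158,331),(20,370)]),6))
p('ridge top',plane(c,t2([(476,193)]),105)); p('ridge s',plane(k,s2([(395,228)]),105))
p('cover corners',plane(c,t2([(288,53),(520,53),(507,352),(266,352)]),75.5)); p('box right edge outer',plane(c,t2([(527,53),(515,352)]),70))
p('cov sc',plane(k,s2([(230,148),(495,405),(740,305),(465,72)]),75.5))
E
python3 m1.py
```

```text
board top [[679.3, -97.4, 18.0], [677.8, -156.3, 18.0], [438.6, -146.2, 18.0], [440.0, -86.9, 18.0]]
line [[617.6, -95.5, 18.0], [615.7, -153.8, 18.0]]
board scene [[680.2, -100.7, 18.0], [676.4, -156.7, 18.0], [439.0, -145.3, 18.0], [440.7, -86.8, 18.0]]
line s [[616.4, -95.0, 18.0], [612.2, -154.0, 18.0]]
tri [679.4, -98.6, 16.1]
tri [677.3, -156.7, 19.3]
tri [617.3, -95.5, 19.3]
tri [614.7, -154.4, 21.3]
knob [560.7, -280.3, 83.9]
knobz81 [[561.3, -280.4, 81.0]]
case top [[589.3, -261.4, 44.0], [592.2, -294.1, 44.0], [475.3, -310.0, 44.0], [470.8, -274.9, 44.0]]
case scene [[591.5, -263.0, 44.0], [595.7, -294.2, 44.0], [479.3, -309.3, 44.0], [473.1, -277.3, 44.0]]
sets top [[598.8, 83.9, 6.0], [602.4, -21.9, 6.0], [532.8, 71.4, 6.0], [533.4, -29.8, 6.0]]
sets sc [[598.1, 83.7, 6.0], [598.9, -19.0, 6.0], [531.8, 73.3, 6.0], [531.7, -28.0, 6.0]]
ridge top [[575.1, 195.2, 105.0]]
ridge s [[585.4, 192.0, 105.0]]
cover corners [[691.9, 384.4, 75.5], [709.6, 183.4, 75.5], [448.9, 158.4, 75.5], [431.8, 357.4, 75.5]]
box right edge outer [[712.0, 178.8, 70.0], [450.1, 153.2, 70.0]]
cov sc [[450.4, 161.2, 75.5], [709.2, 183.1, 75.5], [693.4, 371.5, 75.5], [434.3, 363.2, 75.5]]
```

Emit:
{"op": "servo_tool", "data": {"series": [[0, 0, 0, -6.4], [0, 0, 0, -6.4], [0, 0, 0, -6.4], [0, 0, 0, -6.4], [0, 0, 0, -6.2]], "fingers": 0, "force": 60}}

```text
t: 0.57
position: [287.2, 582.8, 249.9]
ee_rot: [0.706, 0.036, -0.036, -0.706]
force: [-0.0, 0.1, -0.3]
grip_width: 85.4
```

Emit:
{"op": "servo_tool", "data": {"series": [[15, 4, -25, 0], [17, 7, -28, 0], [17, 7, -28, 0], [17, 7, -28, 0], [17, 7, -28, 0]]}}

```text
t: 0.98
position: [383.8, 453.3, 217.8]
ee_rot: [0.706, 0.034, -0.035, -0.706]
force: [0.5, 0.6, -0.5]
grip_width: 85.5
```

Emit:
{"op": "servo_tool", "data": {"series": [[17, 7, -28, 0], [17, 7, -28, 0], [17, 7, -28, 0], [17, 7, -28, 0], [17, 7, -28, 0]]}}

```text
t: 1.4
position: [482.0, 322.2, 182.8]
ee_rot: [0.706, 0.034, -0.035, -0.706]
force: [-0.4, 1.0, 0.7]
grip_width: 85.5
```

Run:
```python
from h import *
st()
c,im=snap('wrist','w1')
t=calibration('top')
print('brush top px 357,165',plane(t,[(357,165)],50),'base',plane(t,[(337,178),(378,178)],0),'jar lid',plane(t,[(404,186)],100))
print('brush heads',plane(t,[(349,148),(372,146)],165))
i=cv2.imread('pics/top0.png');crop(i,90,70,410,230,2.5,'t3')
```

```text
t1.40 [482.  322.2 182.8] x [ 0.995  0.097 -0.   ] y [-0. -0. -1.] z [-0.097  0.995 -0.   ] F [-0.4  1.   0.7] w85.5 q [-0.61  0.5  -0.07  1.78  0.05  0.86  0.96]
brush top px 357,165 [[ 788.70180506 -202.25005296   50.        ]] base [[ 769.37436613 -157.49036664    0.        ]
 [ 778.18075108 -259.93072828    0.        ]] jar lid [[ 727.44124594 -310.40983547  100.        ]]
brush heads [[ 782.10059652 -175.34449707  165.        ]
 [ 791.12534569 -225.58155226  165.        ]]
```

View pics/w1.png

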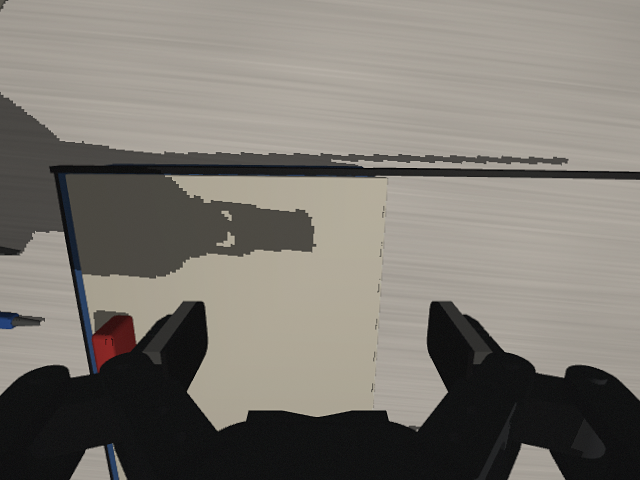

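View pics/t3.png

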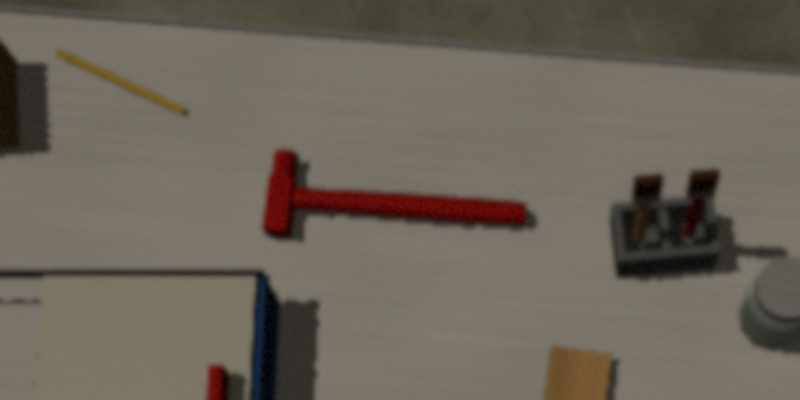

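The wrist view shows the white cover shut, with the red ridge at about (115,340), partly behind a finger. The top crop shows that the yellow stick is a plain pencil.

Emit:
{"op": "servo_tool", "data": {"series": [[17, 6, -28, 0], [17, 6, -28, 0], [17, 6, -28, 0], [17, 6, -28, 0], [16, 6, -26, 0]]}}

```text
t: 1.87
position: [579.2, 192.8, 152.9]
ee_rot: [0.706, 0.034, -0.034, -0.706]
force: [0.4, -0.2, -0.6]
grip_width: 85.3
```

Emit:
{"op": "servo_tool", "data": {"series": [[0, 0, 0, 0]]}}

```text
t: 1.95
position: [581.8, 186.3, 152.1]
ee_rot: [0.708, 0.031, -0.031, -0.705]
force: [0.5, -1.5, -0.4]
grip_width: 85.4
```

Run:
```python
from h import *
st()
c,im=snap('wrist','w2')
```

```text
t1.95 [581.8 186.3 152.1] x [0.996 0.088 0.   ] y [ 0.001 -0.005 -1.   ] z [-0.088  0.996 -0.005] F [ 0.5 -1.5 -0.4] w85.4 q [-0.36  0.59 -0.04  1.72  0.04  0.84  1.24]
```

View pics/w2.png

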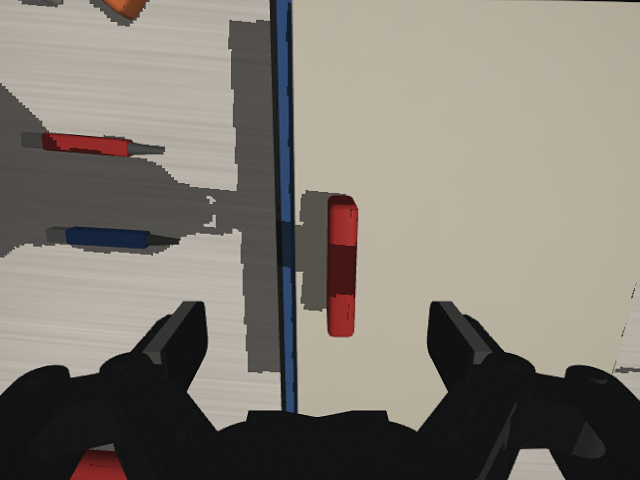

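The ridge spans px (327–357, 195–337), left of the camera's mid-line, and the red and blue sets are at (100,145) and (120,238). Next I compute their positions.

Run:
```python
from h import *
st();c=calibration('wrist')
print(plane(c,[(343,200),(343,333)],105.5),plane(c,[(334,266),(357,266)],100))
print('blue edge inner/outer',plane(c,[(278,30),(290,410)],70))
p=plane(c,[(343,266)],103)[0];print(p,totool(p-robot.get_state()['position']))
print('sets',plane(c,[(22,139),(164,150),(48,235),(179,241)],6))
```

```text
t2.00 [580.  189.8 152.4] x [ 0.996  0.09  -0.001] y [-0.    -0.003 -1.   ] z [-0.09   0.996 -0.003] F [-1.1  1.4  0.5] w85.6 q [-0.36  0.59 -0.04  1.72  0.04  0.84  1.24]
[[537.39789206 198.25848215 105.5       ]
 [605.91494858 205.8204942  105.5       ]] [[571.93690291 197.86765648 100.        ]
 [570.88182334 209.3796301  100.        ]]
blue edge inner/outer [[460.73924785 159.5136462   70.        ]
 [686.18143657 181.56348328  70.        ]]
[570.47726869 202.06232294 103.        ] [-8.31430142 49.34812059 13.16238708]
sets [[530.21784905 -25.73654284   6.        ]
 [529.27791088  76.08626726   6.        ]
 [600.206146   -14.11207142   6.        ]
 [595.78085922  86.20064807   6.        ]]
```

Emit:
{"op": "servo_tool", "data": {"series": [[-2, 5, 4, 0], [-3, 15, 5, 0], [0, 15, 0, 0], [0, 12, 0, 0], [0, 4, 0, 0]]}}

```text
t: 2.42
position: [570.3, 204.4, 100.3]
ee_rot: [0.706, 0.034, -0.036, -0.706]
force: [-0.4, -0.2, -0.2]
grip_width: 85.2
```

Emit:
{"op": "servo_tool", "data": {"series": [[0, 0, 0, 0], [0, 0, 0, 0], [0, 0, 0, 0], [0, 0, 0, 0], [0, 0, 0, 0]], "fingers": 255, "force": 40}}

```text
t: 2.83
position: [573.0, 203.0, 103.0]
ee_rot: [-0.706, -0.035, 0.034, 0.706]
force: [-0.4, 0.5, 0.4]
grip_width: 25.4
```

Emit:
{"op": "servo_tool", "data": {"series": [[0, 0, 0, 0], [0, 0, 0, 0], [0, 0, 0, 0]]}}

```text
t: 3.08
position: [573.1, 202.5, 103.0]
ee_rot: [0.706, 0.034, -0.034, -0.706]
force: [-1.6, -2.2, 6.0]
grip_width: 13.2
```

Emit:
{"op": "servo_tool", "data": {"series": [[0, 0, 6, 0], [0, 0, 14, 0], [0, 0, 20, 0], [0, 0, 20, 0], [0, 0, 20, 0]]}}

```text
t: 3.5
position: [566.1, 282.2, 103.0]
ee_rot: [0.707, 0.034, -0.033, -0.706]
force: [3.8, -2.6, 2.2]
grip_width: 12.8
```

Emit:
{"op": "servo_tool", "data": {"series": [[0, 0, 20, 0], [0, 0, 20, 0], [0, 0, 20, 0], [0, 0, 20, 0], [0, 0, 16, 0]]}}

```text
t: 3.92
position: [557.8, 378.8, 103.1]
ee_rot: [-0.706, -0.035, 0.032, 0.706]
force: [5.4, -2.2, 2.3]
grip_width: 13.0
```

Emit:
{"op": "servo_tool", "data": {"series": [[0, 0, 10, 0], [0, 0, 5, 0], [0, 0, 0, 0]]}}

```text
t: 4.17
position: [556.4, 394.8, 103.1]
ee_rot: [-0.705, -0.036, 0.032, 0.707]
force: [5.8, 1.8, -0.7]
grip_width: 13.0
```

Run:
```python
from h import *
st()
c,im=snap('wrist','w3')
c,im=snap('top','t4')
```

```text
t4.17 [556.4 394.8 103.1] x [0.995 0.097 0.005] y [ 0.005  0.003 -1.   ] z [-0.097  0.995  0.002] F [ 5.8  1.8 -0.7] w13.0 q [-0.66  0.76 -0.04  1.54  0.04  0.84  0.96]
```

View pics/t4.png

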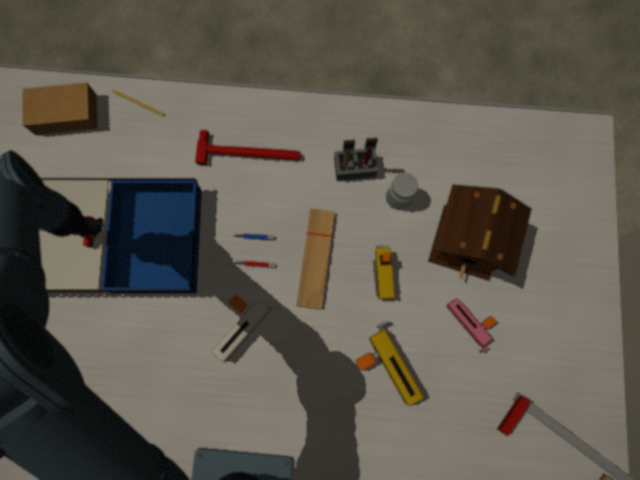

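The cover is open, with its edge at px x≈106, and the box inside is empty. The sets are still at (256,237) and (256,264).

Emit:
{"op": "servo_tool", "data": {"series": [[0, 0, 0, 0], [0, 0, 0, 0], [0, 0, 0, 0], [0, 0, 0, 0], [0, -5, 0, 0]], "fingers": 0}}

```text
t: 4.68
position: [553.0, 392.6, 106.3]
ee_rot: [0.707, 0.034, -0.035, -0.706]
force: [-0.1, -0.4, -0.3]
grip_width: 72.9
```

Emit:
{"op": "servo_tool", "data": {"series": [[0, -15, 0, 0], [0, -25, 0, 0], [0, -30, 0, 0], [0, -25, 0, 0], [0, -10, 0, -1.7]]}}

```text
t: 5.1
position: [555.8, 394.5, 218.4]
ee_rot: [-0.704, -0.047, 0.043, 0.707]
force: [1.0, 1.0, 0.0]
grip_width: 85.3
```

Emit:
{"op": "servo_tool", "data": {"series": [[-2, 0, -15, 0], [-4, 0, -28, 0], [-4, 0, -34, 0], [-4, 0, -35, 0], [-4, 0, -35, 0]]}}

```text
t: 5.52
position: [554.8, 243.7, 213.9]
ee_rot: [-0.705, -0.046, 0.044, 0.706]
force: [0.5, -0.8, 0.5]
grip_width: 85.6
```

Emit:
{"op": "servo_tool", "data": {"series": [[-4, 0, -35, 0], [-4, 0, -35, 0], [-4, 0, -35, 0], [-4, 0, -35, 0], [-4, 0, -35, 0]]}}

```text
t: 5.93
position: [557.2, 67.3, 213.9]
ee_rot: [-0.706, -0.046, 0.044, 0.706]
force: [0.5, 0.3, 0.6]
grip_width: 85.5
```

Emit:
{"op": "servo_tool", "data": {"series": [[-4, 0, -35, 0], [-4, 0, -35, 0], [-4, 0, -35, 0], [-4, 0, -35, 0], [-4, 0, -35, 0]]}}

```text
t: 6.35
position: [559.5, -109.0, 214.0]
ee_rot: [0.706, 0.046, -0.044, -0.706]
force: [1.1, -0.3, 0.1]
grip_width: 85.4
```

Run:
```python
from h import *
st()
print(totool(np.array([561.5,-280.8,160])-robot.get_state()['position']))
```

```text
t6.35 [ 559.5 -109.   214. ] x [0.992 0.127 0.002] y [ 0.002 -0.    -1.   ] z [-0.127  0.992 -0.   ] F [ 1.1 -0.3  0.1] w85.4 q [ 0.08  0.44  0.04  1.79 -0.02  0.91  1.83]
[ -19.89930912   53.95685973 -170.68441179]
```

Emit:
{"op": "servo_tool", "data": {"series": [[-4, 8, -35, 0], [-4, 10, -34, 0], [-4, 12, -34, 0], [-4, 12, -34, 0], [-4, 9, -25, 0]]}}

```text
t: 6.77
position: [559.7, -274.1, 162.0]
ee_rot: [0.706, 0.044, -0.044, -0.705]
force: [0.4, -0.6, -0.3]
grip_width: 85.3
```

Emit:
{"op": "servo_tool", "data": {"series": [[0, 3, -8, 0], [0, 0, 0, 0], [0, 0, 0, 0], [0, 0, 0, 0]]}}

```text
t: 7.1
position: [562.1, -276.2, 159.3]
ee_rot: [-0.705, -0.046, 0.045, 0.706]
force: [0.5, -0.7, 0.4]
grip_width: 85.4
```

Run:
```python
from h import *
st()
c,im=snap('wrist','w4')
st()
```

```text
t7.10 [ 562.1 -276.2  159.3] x [0.992 0.129 0.002] y [ 0.002  0.001 -1.   ] z [-0.129  0.992  0.001] F [ 0.5 -0.7  0.4] w85.4 q [ 0.34  0.6   0.06  1.68 -0.05  0.86  2.13]
t7.15 [ 562.2 -276.1  159.3] x [0.992 0.129 0.002] y [ 0.001  0.001 -1.   ] z [-0.129  0.992  0.001] F [-0.6  0.5  0.3] w85.4 q [ 0.34  0.6   0.06  1.68 -0.05  0.86  2.13]
```

View pics/w4.png

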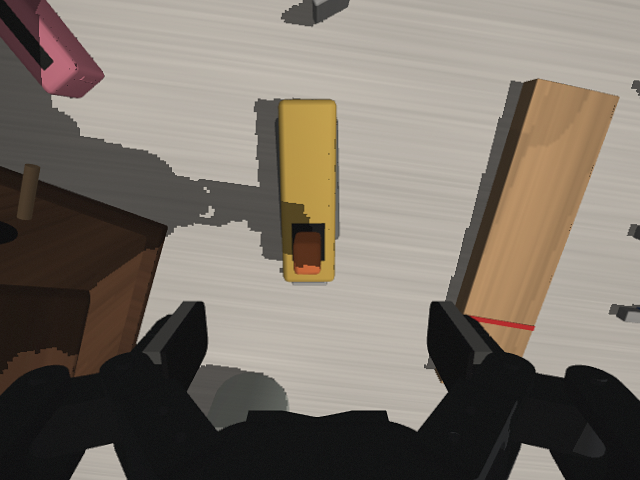

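Run:
```python
from h import *
c=calibration('wrist');t=calibration('top')
for z in (80,120,150): print(z,plane(c,[(165,230)],z)[0].round(),plane(t,[(431,262),(453,186)],z).round().tolist())
print('knob top',plane(c,[(308,270)],81),'knob tri',tri(t,[(386.2,257.6)],c,[(308,270)]))
P=plane(c,[(282,100),(335,100),(335,280),(285,281)],44);print(P.round(1), (P[2]+P[3]-P[0]-P[1])/2)
d=(P[2]+P[3]-P[0]-P[1])/2;print('yaw',np.degrees(np.arctan2(d[1],d[0])))
L=plane(c,[(468,318),(535,328)],18);print('line',L)
print('board near corners',plane(c,[(538,79),(618,97)],18))
im=cv2.imread('pics/w4.png');crop(im,270,90,350,290,3.5,'w4c')
```

```text
80 [ 554. -363.   80.] [[559.0, -383.0, 80.0], [744.0, -427.0, 80.0]]
120 [ 542. -348.  120.] [[551.0, -374.0, 120.0], [730.0, -417.0, 120.0]]
150 [ 533. -336.  150.] [[545.0, -368.0, 150.0], [719.0, -410.0, 150.0]]
knob top [[ 567.35698029 -280.3130431    81.        ]] knob tri (array([ 556.55721057, -279.57315498,  106.3959672 ]), np.float64(3.7217212704059417))
[[ 474.7 -308.5   44. ]
 [ 470.5 -276.7   44. ]
 [ 586.  -260.1   44. ]
 [ 591.2 -294.2   44. ]] [ 1.15966547e+02  1.54652190e+01 -2.84217094e-14]
yaw 7.596105875204476
line [[ 614.59071938 -148.35178874   18.        ]
 [ 616.52656774  -92.37573113   18.        ]]
board near corners [[ 436.89608145 -143.5786438    18.        ]
 [ 440.08439925  -85.71563735   18.        ]]
```

View pics/w4c.png

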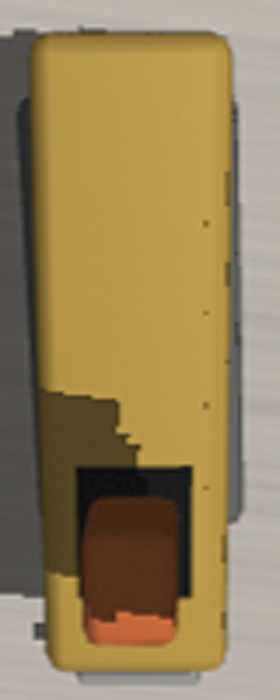

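Emit:
{"op": "servo_tool", "data": {"series": [[-1.4, 0, -4.5, 0], [0, 10, 0, 0], [0, 20, 0, 0], [0, 20, 0, 0], [0, 10, 0, 0]], "fingers": 110, "force": 80}}

```text
t: 7.57
position: [559.0, -282.0, 95.7]
ee_rot: [-0.705, -0.044, 0.046, 0.706]
force: [-0.5, 0.4, -0.3]
grip_width: 48.6
```

Emit:
{"op": "servo_tool", "data": {"series": [[0, 0, 0, 0], [0, 0, 0, 0], [0, 0, 0, 0]]}}

```text
t: 7.82
position: [560.9, -283.4, 99.2]
ee_rot: [0.706, 0.045, -0.044, -0.705]
force: [0.5, -1.2, -0.1]
grip_width: 48.3
```

Run:
```python
from h import *
st()
c,im=snap('wrist','w5')
s,i2=snap('scene','s5');crop(i2,170,180,330,300,5,'s5c')
```

```text
t7.82 [ 560.9 -283.4   99.2] x [0.992 0.127 0.001] y [ 0.001 -0.001 -1.   ] z [-0.127  0.992 -0.001] F [ 0.5 -1.2 -0.1] w48.3 q [ 0.35  0.69  0.06  1.7  -0.05  0.76  2.14]
```

View pics/w5.png

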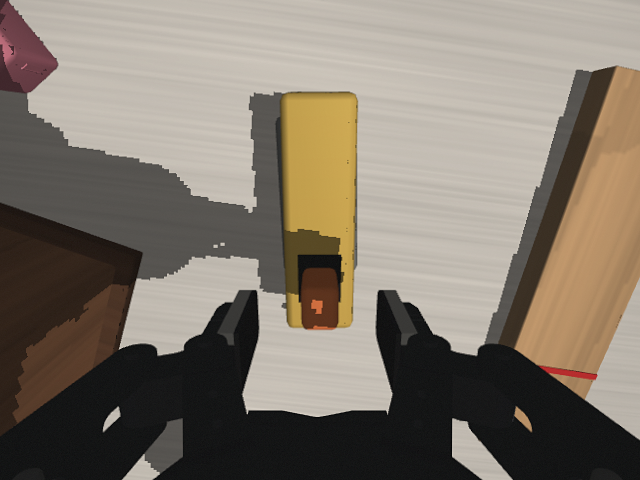

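View pics/s5c.png

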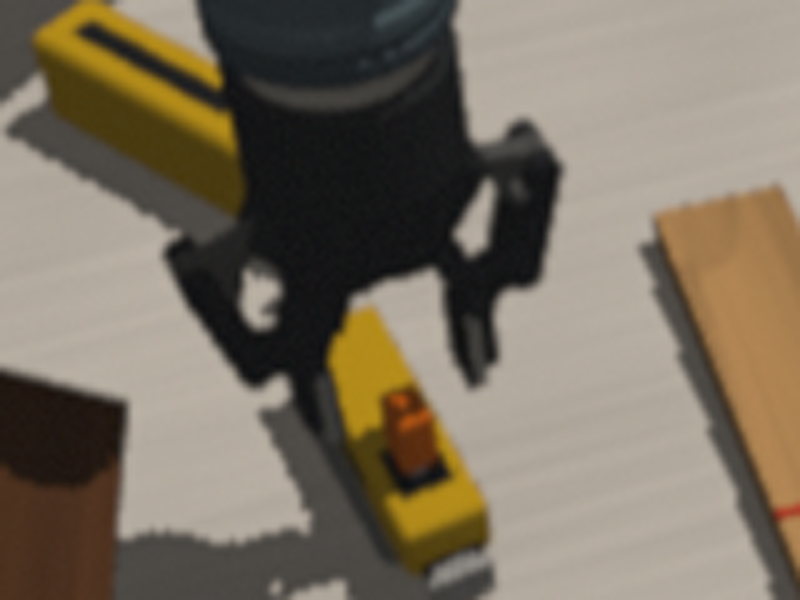

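The wrist picture has the knob at px x≈319, against a jaw centre of 317, so it is centred. Next I lower and grip.

Emit:
{"op": "servo_tool", "data": {"series": [[0, 8, 0, 0], [0, 10, 0, 0], [0, 7, 0, 0], [0, 0, 0, 0], [0, 0, 0, 0]]}}

```text
t: 8.33
position: [559.6, -282.8, 72.3]
ee_rot: [-0.705, -0.044, 0.045, 0.706]
force: [0.1, 0.3, 0.1]
grip_width: 48.7
```

Emit:
{"op": "servo_tool", "data": {"series": [[0, 0, 0, 0], [0, 0, 0, 0], [0, 0, 0, 0], [0, 0, 0, 0], [0, 0, 0, 0]], "fingers": 255, "force": 80}}

```text
t: 8.75
position: [560.5, -283.3, 73.7]
ee_rot: [0.706, 0.045, -0.045, -0.706]
force: [0.1, -0.1, 0.4]
grip_width: 14.4
```

Emit:
{"op": "servo_tool", "data": {"series": [[0, 0, 0, 0], [0, 0, 0, 0], [0, 0, 0, 0], [0, 0, 0, 0], [0, 0, 0, 0]]}}

```text
t: 9.17
position: [560.5, -283.2, 73.6]
ee_rot: [0.706, 0.045, -0.045, -0.706]
force: [-1.1, -0.2, 3.3]
grip_width: 14.5
```

Run:
```python
from h import *
st()
c,im=snap('wrist','w6')
```

```text
t9.17 [ 560.5 -283.2   73.6] x [0.992 0.127 0.001] y [ 0.001 -0.    -1.   ] z [-0.127  0.992 -0.   ] F [-1.1 -0.2  3.3] w14.5 q [ 0.36  0.72  0.06  1.71 -0.06  0.71  2.14]
```

View pics/w6.png

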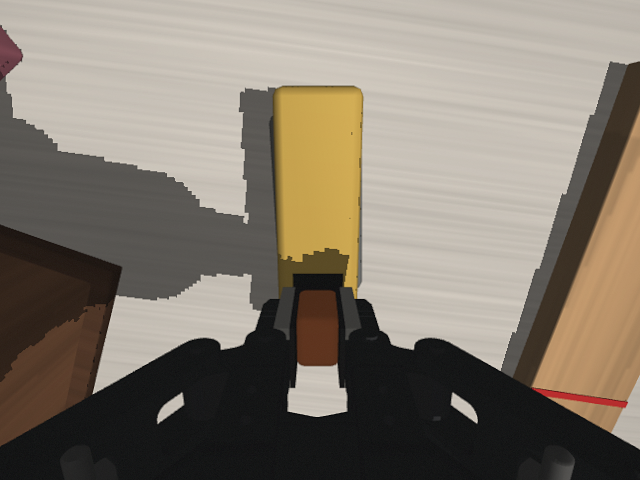

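Emit:
{"op": "servo_tool", "data": {"series": [[0, -5, 0, 0], [0, -12, 0, 0], [0, -18, 0, 0], [0, -15, 0, 0], [0, -10, 0, 0]]}}

```text
t: 9.63
position: [560.6, -283.2, 135.2]
ee_rot: [0.706, 0.045, -0.044, -0.705]
force: [-0.4, -0.1, -2.2]
grip_width: 14.5
```

Emit:
{"op": "servo_tool", "data": {"series": [[0, 0, 0, 2], [0, 0, 0, 3], [0, 0, 0, 3], [0, 0, 0, 1.8], [0, 0, 0, 0]]}}

```text
t: 10.05
position: [559.9, -282.8, 133.4]
ee_rot: [-0.707, 0.016, -0.016, 0.707]
force: [-0.4, 0.8, -2.7]
grip_width: 14.7
```

Emit:
{"op": "servo_tool", "data": {"series": [[5, 0, 10, 0], [10, 0, 20, 0], [12, 0, 24, 0], [12, 0, 24, 0], [12, 0, 24, 0]]}}

```text
t: 10.47
position: [616.4, -181.2, 133.4]
ee_rot: [-0.707, 0.015, -0.015, 0.707]
force: [-1.1, -0.2, -2.7]
grip_width: 14.3
```

Emit:
{"op": "servo_tool", "data": {"series": [[12, 0, 24, 0], [11, 0, 20, 0], [10, 0, 16, 0], [0, 0, 0, 0], [0, 0, 0, 0]]}}

```text
t: 10.88
position: [651.9, -122.0, 133.1]
ee_rot: [-0.707, 0.014, -0.014, 0.707]
force: [-0.3, -1.3, -3.2]
grip_width: 14.3
```

Run:
```python
from h import *
st()
c,im=snap('wrist','w7')
s,i2=snap('scene','s7');crop(i2,250,180,410,300,5,'s7c')
```

```text
t10.88 [ 651.9 -122.   133.1] x [ 0.999 -0.04  -0.   ] y [-0.     0.001 -1.   ] z [0.04  0.999 0.001] F [-0.3 -1.3 -3.2] w14.3 q [ 0.05  0.69  0.1   1.59 -0.09  0.87  1.71]
```

View pics/w7.png

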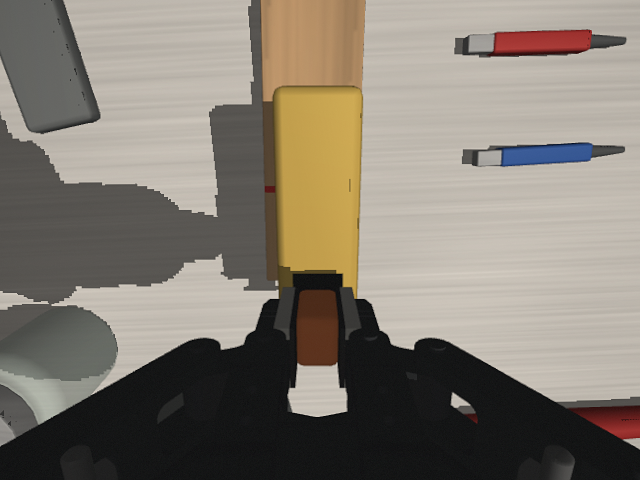

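View pics/s7c.png

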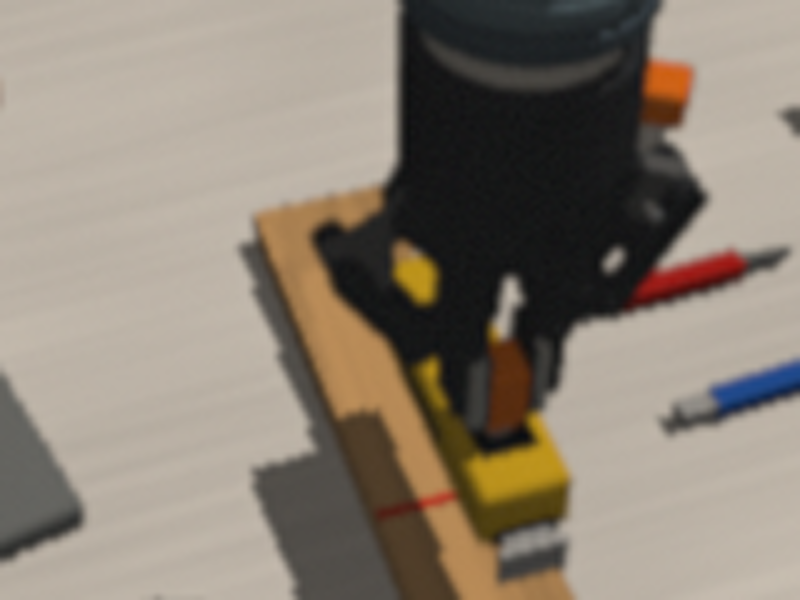

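Run:
```python
from h import *
c=calibration('wrist');st()
P=plane(c,[(276,88),(360,88),(278,260),(357.5,260)],103.5);print('case',P.round(1).tolist())
print('knob top',plane(c,[(318,295),(318,365)],140.5).round(1).tolist())
print('board edges',plane(c,[(263,90),(365,40)],18).round(1).tolist(),'line left',plane(c,[(265,189)],18).round(1).tolist())
```

```text
t10.98 [ 650.8 -125.4  133.2] x [ 0.999 -0.044 -0.001] y [-0.001 -0.001 -1.   ] z [ 0.044  0.999 -0.001] F [-0.3  0.3 -3.3] w14.8 q [ 0.05  0.69  0.1   1.59 -0.09  0.87  1.72]
case [[562.0, -137.3, 103.5], [563.4, -104.8, 103.5], [631.9, -141.5, 103.5], [633.4, -106.8, 103.5]]
knob top [[632.7, -124.1, 140.5], [660.2, -125.3, 140.5]]
board edges [[552.5, -153.5, 18.0], [527.8, -91.9, 18.0]] line left [[612.0, -157.1, 18.0]]
```

Emit:
{"op": "servo_tool", "data": {"series": [[0, 6, 0, 0], [0, 14, 0, 0], [0, 18, 0, 0], [0, 12, 0, 0], [0, 4, 0, 0]]}}

```text
t: 11.4
position: [648.9, -125.1, 75.9]
ee_rot: [-0.707, 0.018, -0.014, 0.707]
force: [-0.0, 0.4, -3.2]
grip_width: 14.6
```

Emit:
{"op": "servo_tool", "data": {"series": [[0, 0, 0, 0], [0, 0, 0, 0], [0, 0, 0, 0], [0, 0, 0, 0]]}}

```text
t: 11.73
position: [652.0, -125.1, 80.2]
ee_rot: [0.707, -0.015, 0.016, -0.707]
force: [0.1, -0.1, -2.9]
grip_width: 14.4
```

Run:
```python
from h import *
st()
s,i2=snap('scene','s8');crop(i2,290,200,410,320,5,'s8c')
```

```text
t11.73 [ 652.  -125.1   80.2] x [ 0.999 -0.044  0.002] y [ 0.002 -0.    -1.   ] z [ 0.044  0.999 -0.   ] F [ 0.1 -0.1 -2.9] w14.4 q [ 0.06  0.76  0.09  1.6  -0.09  0.78  1.72]
```

View pics/s8c.png

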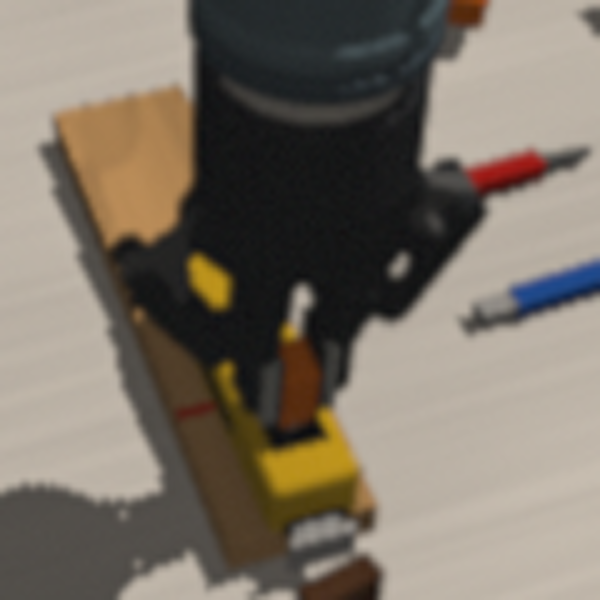

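Emit:
{"op": "servo_tool", "data": {"series": [[0, 1.5, 0, 0], [0, 1.5, 0, 0], [0, 0.5, 0, 0], [0, 0, 0, 0], [0, 0, 0, 0]]}}

```text
t: 12.2
position: [651.3, -125.0, 75.8]
ee_rot: [0.707, -0.016, 0.016, -0.707]
force: [-0.1, -0.5, -2.1]
grip_width: 14.7
```

Emit:
{"op": "servo_tool", "data": {"series": [[0, 0.5, 0, 0], [0, 0, 0, 0], [0, 0, 0, 0]]}}

```text
t: 12.45
position: [651.4, -124.9, 75.6]
ee_rot: [-0.707, 0.016, -0.016, 0.707]
force: [-1.3, 0.2, 2.0]
grip_width: 14.5
```

Emit:
{"op": "servo_tool", "data": {"series": [[0, 0.5, 0, 0], [0, 0, 0, 0], [0, 0, 0, 0]]}}

```text
t: 12.7
position: [651.4, -124.9, 75.1]
ee_rot: [-0.707, 0.016, -0.016, 0.707]
force: [-2.5, 0.1, 3.6]
grip_width: 14.6
```

Emit:
{"op": "servo_tool", "data": {"series": [[-1, -0.3, 0, 0], [-3, 0, 0, 0], [-4, 0, 0, 0], [-4, 0, 0, 0], [-4, 0, 0, 0]]}}

```text
t: 13.12
position: [636.0, -124.2, 75.3]
ee_rot: [0.707, -0.015, 0.016, -0.707]
force: [3.5, -0.1, -2.2]
grip_width: 14.5
```

Emit:
{"op": "servo_tool", "data": {"series": [[-4, 0, 0, 0], [-4, 0, 0, 0], [-4, 0, 0, 0], [-4, 0, 0, 0], [0, 0, 0, 0]]}}

```text
t: 13.53
position: [618.6, -123.5, 75.2]
ee_rot: [-0.707, 0.016, -0.015, 0.707]
force: [4.7, -0.0, -1.0]
grip_width: 14.4
```

Run:
```python
from h import *
st()
c,im=snap('wrist','w9')
s,i2=snap('scene','s9');crop(i2,290,200,410,320,5,'s9c')
```

```text
t13.53 [ 618.6 -123.5   75.2] x [ 0.999 -0.044 -0.001] y [-0.001  0.    -1.   ] z [0.044 0.999 0.   ] F [ 4.7 -0.  -1. ] w14.4 q [ 0.06  0.73  0.09  1.7  -0.09  0.72  1.73]
```

View pics/s9c.png

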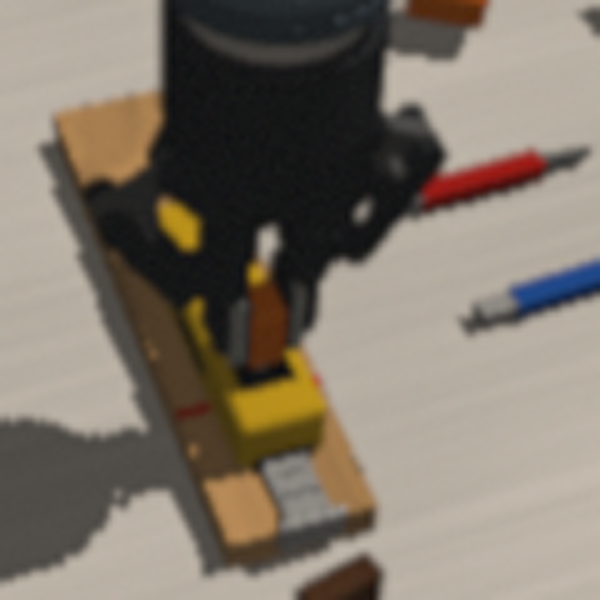

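View pics/w9.png

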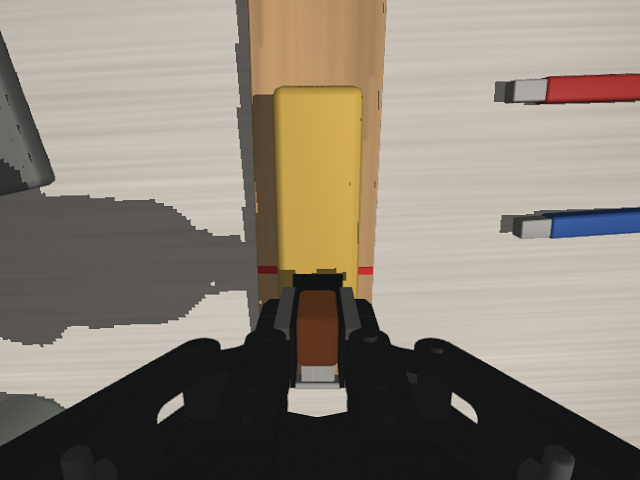

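The hook is over the board's end and the blade is coming out. The wrist picture has the line at row 270 and the case's rear edge at row 88.

```bash
cat > lm.py <<'E'
from h import *
import sys
f=sys.argv[1]; im=cv2.imread(f'pics/{f}.png').astype(int)
c=calibration('wrist');b,g,r=im[:,:,0],im[:,:,1],im[:,:,2]
red=(r>90)&(g<0.35*r)&(b<0.45*r)
L=[]
for x0,x1 in((255,276),(360,376)):
    ys,xs=np.nonzero(red[150:480,x0:x1]); 
    if len(ys): L.append((xs.mean()+x0,ys.mean()+150)); print('line px',L[-1],len(ys))
LP=plane(c,L,18);print(LP.round(1).tolist())
# rear edge of case: yellow rows at column 318
col=(r[:,300:340]>130)&(b[:,300:340]<0.6*r[:,300:340])&(g[:,300:340]>0.68*r[:,300:340])
y=[np.nonzero(col[:,i])[0].min() for i in range(40)];print('rear row',np.median(y))
rp=plane(c,[(318,np.median(y))],46)[0];print('rear',rp.round(1))
l=LP.mean(0);u=np.array([.999,-.0436,0]);print('front - line =',(rp-l)@u+120)
s=robot.get_state();print('TCP',s['position'].round(1),'TCP+31.3 - line',(s['position']-l)@u+31.3)
E
python3 lm.py w9
```

```text
line px (np.float64(366.0), np.float64(270.0)) 91
[[616.6, -97.9, 18.0]]
rear row 0.0
rear [ 500.7 -117.8   46. ]
front - line = 5.0489680257668255
TCP [ 618.9 -123.5   75.2] TCP+31.3 - line 34.674499865709876
```

Emit:
{"op": "servo_tool", "data": {"series": [[-4, 0, 0, 0], [-5, 0, 0, 0], [-5, 0, 0, 0], [-5, 0, 0, 0], [-5, 0, 0, 0]]}}

```text
t: 14.05
position: [595.1, -122.5, 75.2]
ee_rot: [0.707, -0.015, 0.016, -0.707]
force: [4.8, 0.6, -1.6]
grip_width: 14.6
```

Emit:
{"op": "servo_tool", "data": {"series": [[-4, 0, 0, 0], [-3, 0, 0, 0], [-2, 0, 0, 0], [0, 0, 0, 0], [0, 0, 0, 0]]}}

```text
t: 14.47
position: [585.8, -122.1, 75.1]
ee_rot: [-0.707, 0.016, -0.015, 0.707]
force: [2.6, -0.0, 1.5]
grip_width: 14.8
```

Emit:
{"op": "servo_tool", "data": {"series": [[0, 0, 0, 0], [0, 0, 0, 0]]}}

```text
t: 14.63
position: [586.0, -122.1, 75.1]
ee_rot: [-0.707, 0.016, -0.015, 0.707]
force: [1.6, 0.6, 2.7]
grip_width: 14.8
```

Run:
```python
from h import *
st()
c,im=snap('wrist','w10')
crop(im,240,60,400,420,2.2,'w10c')
s,i2=snap('scene','s10');crop(i2,290,200,410,320,6,'s10c')
print(plane(c,[(318,88)],46))
```

```text
t14.63 [ 586.  -122.1   75.1] x [ 0.999 -0.044 -0.001] y [-0.001  0.    -1.   ] z [0.044 0.999 0.   ] F [1.6 0.6 2.7] w14.8 q [ 0.07  0.68  0.09  1.79 -0.09  0.67  1.73]
[[ 497.92724537 -117.70429401   46.        ]]
```

View pics/w10c.png

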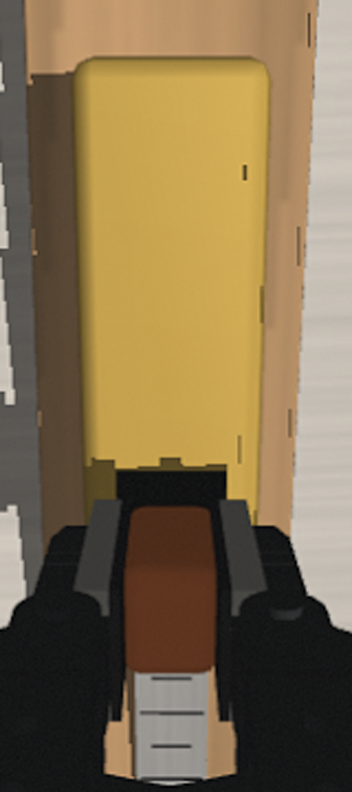

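View pics/s10c.png

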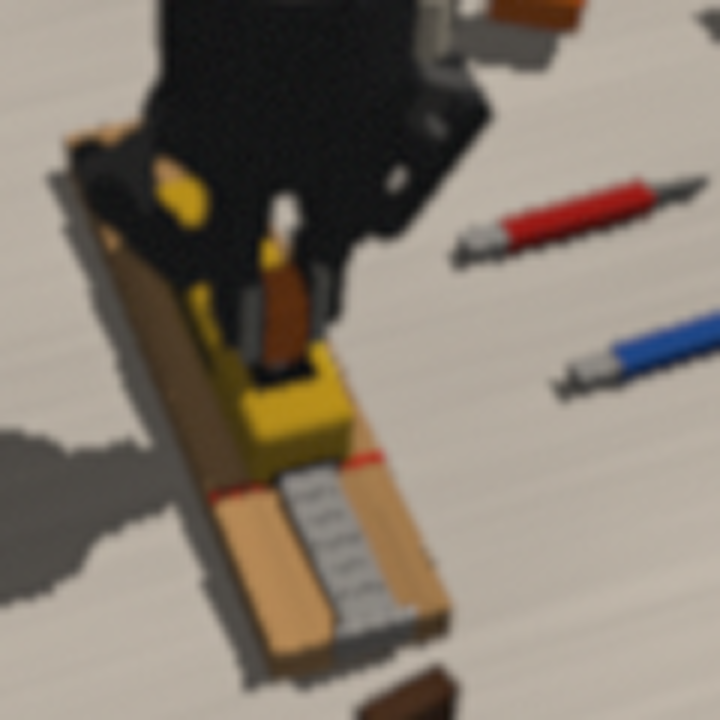

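Emit:
{"op": "servo_tool", "data": {"series": [[-1.5, 0, 0, 0], [0, 0, 0, 0], [0, 0, 0, 0], [0, 0, 0, 0]], "force": 110}}

```text
t: 15.07
position: [585.4, -122.1, 75.2]
ee_rot: [0.707, -0.015, 0.016, -0.707]
force: [5.7, -0.1, -0.4]
grip_width: 14.1
```

Emit:
{"op": "servo_tool", "data": {"series": [[0, 1, 0, 0], [0, 1, 0, 0], [0, 1, 0, 0], [0, 1, 0, 0], [0, 0, 0, 0]]}}

```text
t: 15.48
position: [585.4, -122.0, 71.2]
ee_rot: [0.707, -0.015, 0.016, -0.707]
force: [5.5, 0.5, 2.2]
grip_width: 14.2
```

Emit:
{"op": "servo_tool", "data": {"series": [[0, 1, 0, 0], [0, 1, 0, 0], [0, 1, 0, 0], [0, 0, 0, 0], [0, 0, 0, 0]]}}

```text
t: 15.9
position: [585.4, -122.0, 68.1]
ee_rot: [0.707, -0.015, 0.016, -0.707]
force: [5.9, -0.2, 1.5]
grip_width: 13.9
```

Emit:
{"op": "servo_tool", "data": {"series": [[0, 0.5, 0, 0], [0, 0.5, 0, 0], [0, 0.5, 0, 0], [0, 0, 0, 0], [0, 0, 0, 0]]}}

```text
t: 16.32
position: [585.5, -122.0, 67.7]
ee_rot: [-0.707, 0.015, -0.016, 0.707]
force: [2.9, 1.8, 13.3]
grip_width: 13.9
```

Emit:
{"op": "servo_tool", "data": {"series": [[0, 0.5, 0, 0], [0, 0, 0, 0], [0, 0, 0, 0]]}}

```text
t: 16.57
position: [585.6, -122.0, 67.7]
ee_rot: [-0.707, 0.015, -0.016, 0.707]
force: [0.4, 1.2, 17.2]
grip_width: 14.0
```

Emit:
{"op": "servo_tool", "data": {"series": [[0, 0.3, 0, 0], [0, 0, 0, 0], [0, 0, 0, 0], [0, 0, 0, 0], [0, 0, 0, 0]]}}

```text
t: 16.98
position: [585.6, -122.0, 67.6]
ee_rot: [-0.707, 0.015, -0.016, 0.707]
force: [0.2, 1.3, 19.5]
grip_width: 14.1
```

Run:
```python
from h import *
st()
s,i2=snap('scene','s11');crop(i2,310,240,390,320,8,'s11c')
st()
```

```text
t16.98 [ 585.6 -122.    67.6] x [ 0.999 -0.044  0.001] y [ 0.001  0.    -1.   ] z [0.044 0.999 0.   ] F [ 0.2  1.3 19.5] w14.1 q [ 0.07  0.7   0.09  1.79 -0.09  0.66  1.73]
t17.03 [ 585.6 -122.    67.7] x [ 0.999 -0.044  0.001] y [ 0.001  0.    -1.   ] z [0.044 0.999 0.   ] F [ 0.4  1.6 18.9] w14.2 q [ 0.07  0.7   0.09  1.79 -0.09  0.66  1.73]
```

View pics/s11c.png

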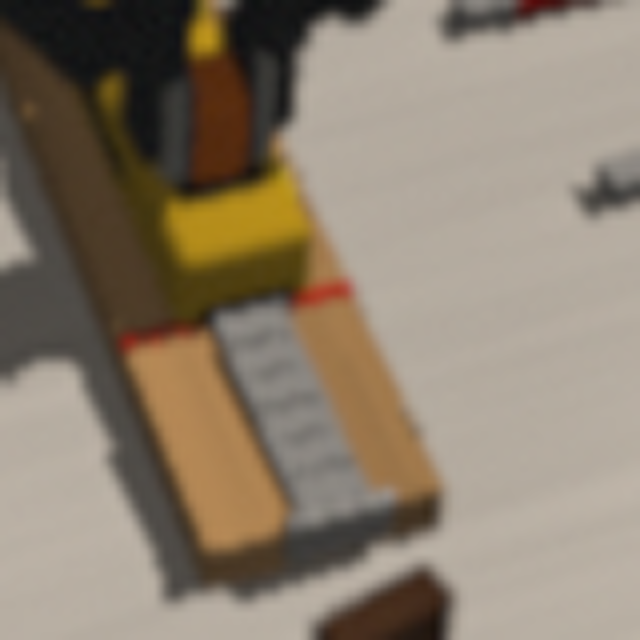

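Emit:
{"op": "servo_tool", "data": {"series": [[0, -1, 0, 0], [0, 0, 0, 0]]}}

```text
t: 17.2
position: [585.5, -122.0, 67.7]
ee_rot: [0.707, -0.015, 0.016, -0.707]
force: [3.4, 0.5, 11.3]
grip_width: 13.7
```

Emit:
{"op": "servo_tool", "data": {"series": [[0, 0, 0, 0], [0, 0, 0, 0], [0, 0, 0, 0], [0, 0, 0, 0], [0, 0, 0, 0]], "fingers": 95, "force": 60}}

```text
t: 17.62
position: [583.8, -122.0, 66.1]
ee_rot: [-0.707, 0.016, -0.015, 0.707]
force: [-0.3, -0.1, 0.4]
grip_width: 53.5
```

Emit:
{"op": "servo_tool", "data": {"series": [[0, -8, 0, 0], [0, -15, 0, 0], [0, -20, 0, 0], [0, -15, 0, 0], [0, 0, 0, 0]]}}

```text
t: 18.03
position: [586.9, -122.5, 128.4]
ee_rot: [0.707, -0.014, 0.018, -0.707]
force: [0.6, -0.5, 1.0]
grip_width: 53.5
```

Run:
```python
from h import *
st()
s,i2=snap('scene','s12');crop(i2,290,200,410,320,6,'s12c')
c,im=snap('wrist','w12')
```

```text
t18.03 [ 586.9 -122.5  128.4] x [ 0.999 -0.044  0.005] y [ 0.005 -0.001 -1.   ] z [ 0.044  0.999 -0.001] F [ 0.6 -0.5  1. ] w53.5 q [ 0.06  0.6   0.1   1.77 -0.08  0.76  1.73]
```

View pics/s12c.png

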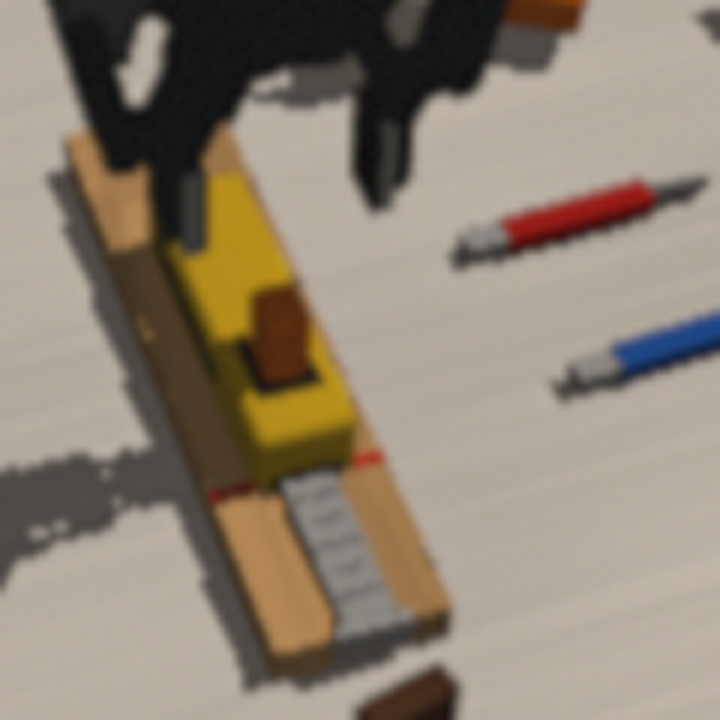

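View pics/w12.png

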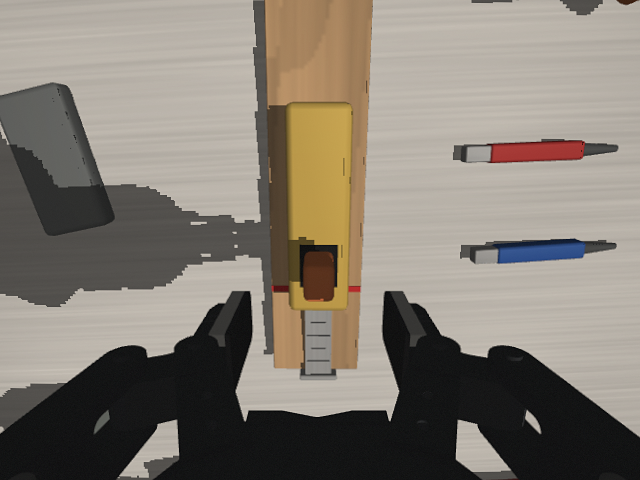

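The rule is locked on the line: the front is at row 290 in the wrist view and the hook is still on the board's end. Next I measure the case for the grip.

Run:
```python
from h import *
st();c=calibration('wrist')
P=plane(c,[(288,104),(352,104),(289,290),(348,290)],46);print(P.round(1).tolist())
r=(P[0]+P[1])/2;f=(P[2]+P[3])/2;d=(f-r)/np.linalg.norm(f-r);print('yaw',np.degrees(np.arctan2(d[1],d[0])))
print('center',r+60*d,'hook',plane(c,[(318,377)],22),'line',plane(c,[(281,289),(354,289)],18))
t=np.append((r+63*d)[:2],85);print(totool(t-robot.get_state()['position']))
```

```text
t18.13 [ 585.1 -122.1  125.5] x [ 0.999 -0.044  0.001] y [ 0.001 -0.    -1.   ] z [ 0.044  0.999 -0.   ] F [-0.4 -0.5 -0.7] w53.7 q [ 0.06  0.61  0.1   1.78 -0.08  0.76  1.73]
[[498.5, -133.1, 46.0], [499.9, -100.1, 46.0], [601.9, -139.2, 46.0], [603.5, -104.4, 46.0]]
yaw -2.887566947209108
center [ 559.14769505 -119.62662821   46.        ] hook [[ 679.94897731 -125.39703777   22.        ]] line [[ 612.96915124 -147.35614582   18.        ]
 [ 615.12819017  -98.38446972   18.        ]]
[-23.07786115  40.47558972   1.26825729]
```

Emit:
{"op": "servo_tool", "data": {"series": [[-8, 0, 0, 0], [-10, 8, 0, 0], [-6, 14, 0, 0], [0, 16, 0, 0], [0, 16, 0, 0]], "fingers": 65}}

```text
t: 18.55
position: [559.1, -120.9, 69.4]
ee_rot: [-0.707, 0.016, -0.015, 0.707]
force: [0.5, -0.2, -0.9]
grip_width: 63.5
```

Emit:
{"op": "servo_tool", "data": {"series": [[0, 14, 0, 0], [0, 10, 0, 0], [0, 5, 0, 0], [0, 2, 0, 0], [0, 0, 0, 0]]}}

```text
t: 18.97
position: [560.5, -120.9, 39.5]
ee_rot: [-0.707, 0.016, -0.015, 0.707]
force: [-0.2, -0.3, -0.3]
grip_width: 63.6
```

Emit:
{"op": "servo_tool", "data": {"series": [[0, 0, 0, 0], [0, 0, 0, 0], [0, 0, 0, 0]]}}

```text
t: 19.22
position: [561.4, -121.1, 40.5]
ee_rot: [0.707, -0.015, 0.016, -0.707]
force: [0.1, 0.8, 0.4]
grip_width: 63.7
```

Run:
```python
from h import *
st()
c,im=snap('wrist','w13')
```

```text
t19.22 [ 561.4 -121.1   40.5] x [ 0.999 -0.044  0.001] y [ 0.001 -0.    -1.   ] z [ 0.044  0.999 -0.   ] F [0.1 0.8 0.4] w63.7 q [ 0.08  0.71  0.08  1.86 -0.09  0.57  1.74]
```

View pics/w13.png

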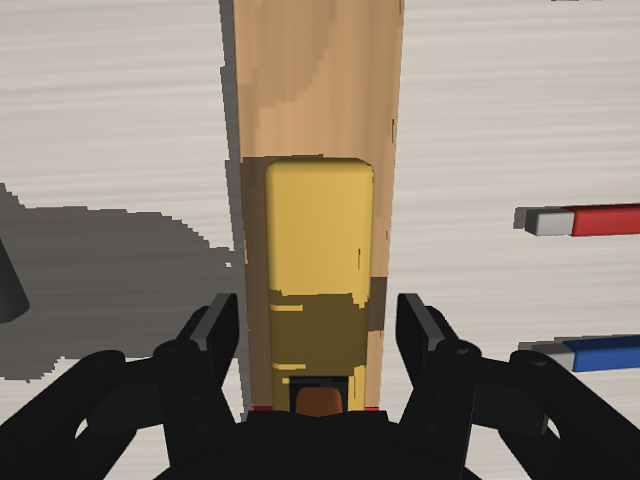

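Emit:
{"op": "servo_tool", "data": {"series": [[0, 0, 0, 0], [0, 0, 0, 0], [0, 0, 0, 0], [0, 0, 0, 0], [0, 0, 0, 0]], "fingers": 255, "force": 70}}

```text
t: 19.68
position: [561.2, -121.0, 40.3]
ee_rot: [0.707, -0.015, 0.016, -0.707]
force: [-0.6, 0.9, 5.9]
grip_width: 34.4
```

Emit:
{"op": "servo_tool", "data": {"series": [[0, 0, 0, 0], [0, 0, 0, 0], [0, -2, 0, 0], [0, -6, 0, 0], [0, -10, 0, 0]]}}

```text
t: 20.1
position: [560.1, -120.7, 57.3]
ee_rot: [-0.707, 0.016, -0.015, 0.707]
force: [-0.8, 1.6, -2.7]
grip_width: 34.8
```

Emit:
{"op": "servo_tool", "data": {"series": [[0, -18, 0, 0], [0, -22, 0, 0], [0, -22, 0, 0], [0, -15, 0, 0], [0, 0, 0, 0]]}}

```text
t: 20.52
position: [562.8, -121.5, 138.5]
ee_rot: [0.707, -0.014, 0.018, -0.707]
force: [0.3, -0.4, -1.9]
grip_width: 34.8
```

Emit:
{"op": "servo_tool", "data": {"series": [[0, 0, 0, -1], [0, 0, 0, -2], [0, 0, 0, -2], [0, 0, 0, -2], [0, 0, 0, -1.1]]}}

```text
t: 20.93
position: [559.6, -120.8, 133.3]
ee_rot: [-0.706, -0.034, 0.036, 0.706]
force: [-0.1, 0.3, -3.0]
grip_width: 34.7
```

Run:
```python
from h import *
st()
s,i2=snap('scene','s14');crop(i2,250,150,410,310,4.5,'s14c')
```

```text
t20.93 [ 559.6 -120.8  133.3] x [ 0.995  0.1   -0.003] y [-0.003  0.    -1.   ] z [-0.1    0.995  0.001] F [-0.1  0.3 -3. ] w34.7 q [ 0.09  0.56  0.06  1.84 -0.05  0.75  1.85]
```

View pics/s14c.png

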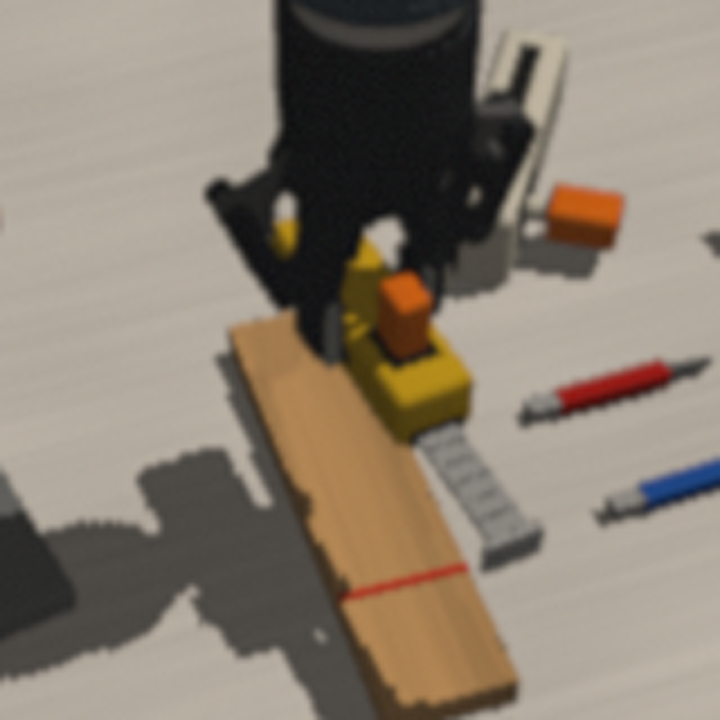

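The rule is lifted level, with its blade still out and locked. Now I carry it to the case.

Emit:
{"op": "servo_tool", "data": {"series": [[1, -1, 10, 0], [1, 0, 20, 0], [1, 0, 25, 0], [1, 0, 28, 0], [1, 0, 28, 0]]}}

```text
t: 21.4
position: [554.5, -8.3, 135.4]
ee_rot: [-0.706, -0.034, 0.034, 0.706]
force: [0.3, 0.4, -3.0]
grip_width: 34.6
```

Emit:
{"op": "servo_tool", "data": {"series": [[1, 0, 28, 0], [1, 0, 28, 0], [1, 0, 28, 0], [1, 0, 28, 0], [1, 0, 28, 0]]}}

```text
t: 21.82
position: [545.5, 132.1, 135.5]
ee_rot: [-0.706, -0.034, 0.035, 0.706]
force: [-0.0, -0.0, -2.8]
grip_width: 34.8
```

Emit:
{"op": "servo_tool", "data": {"series": [[2, 0, 28, 0], [2, 0, 25, 0], [2, 0, 20, 0], [1, 0, 12, 0], [0, 0, 6, 0]]}}

```text
t: 22.23
position: [543.7, 223.9, 135.5]
ee_rot: [-0.706, -0.035, 0.036, 0.707]
force: [0.0, -0.3, -2.6]
grip_width: 34.9
```

Emit:
{"op": "servo_tool", "data": {"series": [[0, 0, 0, 0], [0, 0, 0, 0], [0, 0, 0, 0]]}}

```text
t: 22.48
position: [544.8, 219.0, 135.7]
ee_rot: [0.707, 0.033, -0.034, -0.706]
force: [0.6, -0.9, -1.3]
grip_width: 34.8
```

Run:
```python
from h import *
st()
snap('wrist','w15');s,i2=snap('scene','s15');crop(i2,360,90,620,290,3,'s15c')
c,i=snap('top','t15');crop(i,0,150,300,320,2.6,'t15c')
```

```text
t22.48 [544.8 219.  135.7] x [ 0.996  0.095 -0.   ] y [-0.    -0.001 -1.   ] z [-0.095  0.996 -0.001] F [ 0.6 -0.9 -1.3] w34.8 q [-0.49  0.58  0.04  1.8  -0.03  0.77  1.23]
```

View pics/w15.png

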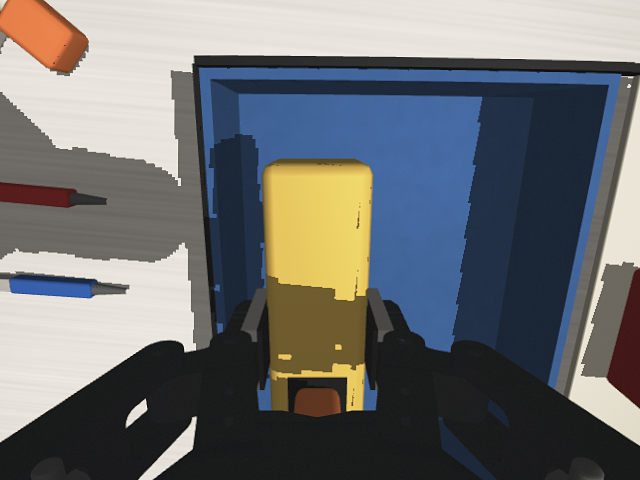

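View pics/s15c.png

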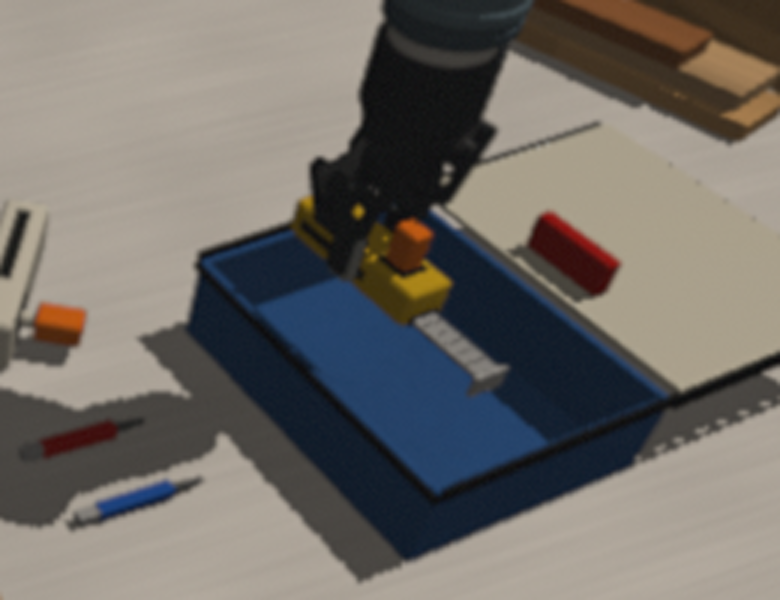

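View pics/t15c.png

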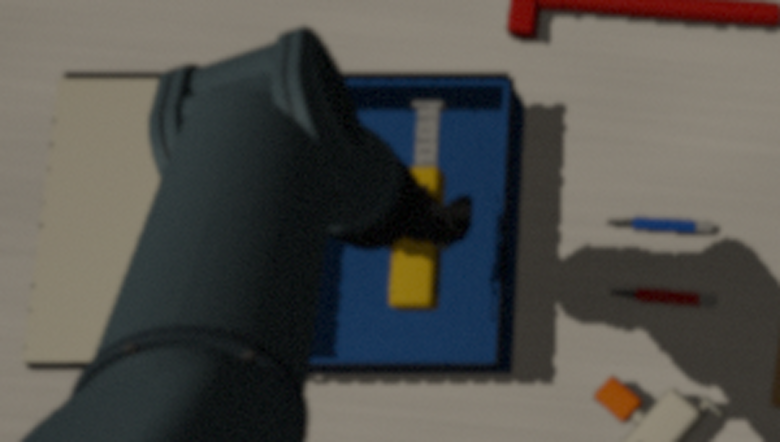

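Run:
```python
from h import *
st();c=calibration('wrist')
P=plane(c,[(211,80),(609,84),(557,385),(225,300)],70);print(P.round(1).tolist())
Q=plane(c,[(237,93),(480,97)],5);print('floor',Q.round(1).tolist())
u=np.array([.995,.097,0]);v=np.array([-.097,.995,0])
ctr=np.array([570,265,0.])
for p in list(P)+list(Q)+[robot.get_state()['position']]: print(((p-ctr)@u).round(1),((p-ctr)@v).round(1))
r=plane(c,[(318,162)],141);print('rear',((r-ctr)@u),((r-ctr)@v))
```

```text
t22.63 [544.9 219.6 135.8] x [ 0.995  0.095 -0.   ] y [ 0.    -0.001 -1.   ] z [-0.095  0.995 -0.001] F [-0.1  0.5 -3.2] w34.4 q [-0.49  0.58  0.04  1.8  -0.03  0.77  1.23]
[[454.1, 160.6, 70.0], [436.9, 350.7, 70.0], [604.6, 371.2, 70.0], [567.3, 170.6, 70.0]]
floor [[453.4, 159.5, 5.0], [440.6, 315.5, 5.0]]
-125.4 -92.6
-124.1 98.1
44.7 102.3
-11.9 -93.7
-126.3 -93.7
-123.8 62.8
-29.4 -42.7
rear [-91.80710829] [-42.02318258]
```

Emit:
{"op": "servo_tool", "data": {"series": [[0, 10, 1, 0], [0, 20, 1, 0], [0, 20, 1, 0], [0, 20, 0, 0], [0, 14, 0, 0]]}}

```text
t: 23.05
position: [543.3, 223.4, 49.5]
ee_rot: [0.707, 0.034, -0.035, -0.706]
force: [-0.2, -0.4, -2.5]
grip_width: 34.9
```

Emit:
{"op": "servo_tool", "data": {"series": [[0, 6, 0, 0], [0, 3, 0, 0], [0, 2, 0, 0], [0, 0, 0, 0], [0, 0, 0, 0]]}}

```text
t: 23.47
position: [545.0, 224.3, 41.6]
ee_rot: [-0.706, -0.035, 0.034, 0.706]
force: [1.0, -0.5, -2.4]
grip_width: 34.9
```

Emit:
{"op": "servo_tool", "data": {"series": [[0, 1.5, 0, 0], [0, 1, 0, 0], [0, 0, 0, 0], [0, 0, 0, 0]]}}

```text
t: 23.8
position: [544.4, 224.1, 38.5]
ee_rot: [-0.706, -0.034, 0.034, 0.706]
force: [0.3, 0.4, -3.0]
grip_width: 34.8
```

Emit:
{"op": "servo_tool", "data": {"series": [[0, 1, 0, 0], [0, 1, 0, 0], [0, 0, 0, 0], [0, 0, 0, 0]]}}

```text
t: 24.13
position: [544.4, 224.2, 36.5]
ee_rot: [-0.706, -0.035, 0.034, 0.706]
force: [-1.2, -0.0, 0.7]
grip_width: 34.6
```

Emit:
{"op": "servo_tool", "data": {"series": [[0, 1, 0, 0], [0, 1, 0, 0], [0, 0, 0, 0], [0, 0, 0, 0]]}}

```text
t: 24.47
position: [544.4, 224.2, 34.5]
ee_rot: [-0.706, -0.034, 0.034, 0.706]
force: [-3.7, 0.5, 3.1]
grip_width: 34.6
```

Emit:
{"op": "servo_tool", "data": {"series": [[0, 0, 0, 0], [0, 0, 0, 0], [0, 0, 0, 0], [0, 0, 0, 0], [0, 0, 0, 0]], "fingers": 95}}

```text
t: 24.88
position: [544.3, 226.7, 34.5]
ee_rot: [-0.705, -0.035, 0.035, 0.707]
force: [-1.3, 5.6, 1.2]
grip_width: 53.6
```

Emit:
{"op": "servo_tool", "data": {"series": [[0, -10, 0, 0], [0, -20, 0, 0], [0, -30, 0, 0], [0, -30, 0, 0], [0, -20, 0, 0]]}}

```text
t: 25.3
position: [545.5, 223.9, 147.3]
ee_rot: [-0.706, -0.035, 0.033, 0.707]
force: [0.6, -0.5, 0.4]
grip_width: 54.2
```

Run:
```python
from h import *
st()
snap('wrist','w16');s,i2=snap('scene','s16');crop(i2,360,90,620,290,3,'s16c')
```

```text
t25.30 [545.5 223.9 147.3] x [0.995 0.096 0.003] y [ 0.003  0.001 -1.   ] z [-0.096  0.995  0.   ] F [ 0.6 -0.5  0.4] w54.2 q [-0.5   0.56  0.05  1.79 -0.03  0.79  1.23]
```

View pics/w16.png

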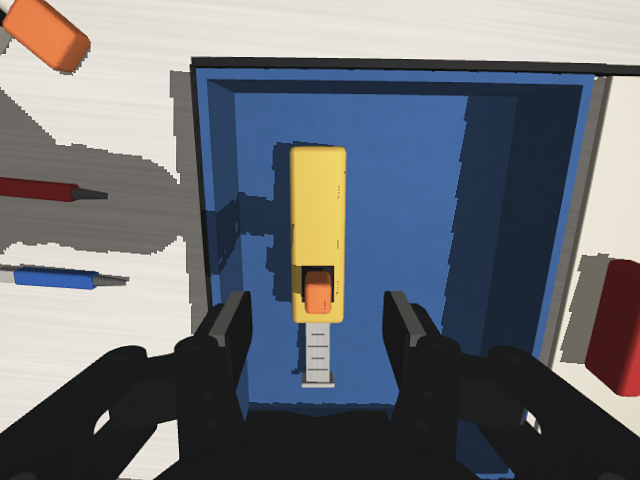

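View pics/s16c.png

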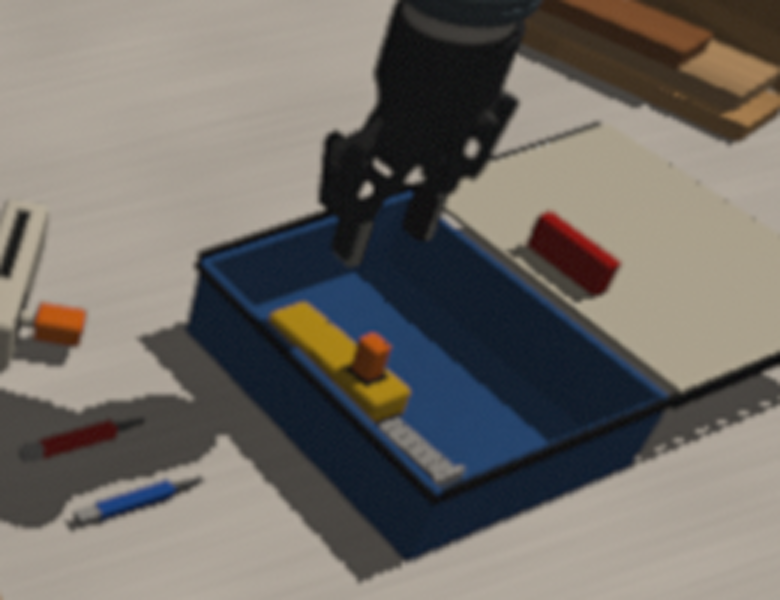

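The rule lies in the case at wrist px (318,235) with its blade out and the knob down. The scene crop confirms it. Next are the sets, so I turn the tool about 95° and move above them.

Emit:
{"op": "servo_tool", "data": {"series": [[0, -5, 0, 4], [0, -5, 0, 7], [0, -5, 0, 7], [0, -5, 0, 7], [0, 0, 0, 7]], "fingers": 100}}

```text
t: 25.82
position: [544.6, 223.7, 164.6]
ee_rot: [0.688, -0.164, 0.164, -0.688]
force: [-0.6, -0.3, -0.6]
grip_width: 52.3
```

Emit:
{"op": "servo_tool", "data": {"series": [[0, 0, 0, 7], [0, 0, 0, 7], [0, 0, 0, 7], [0, 0, 0, 7], [0, 0, 0, 7]]}}

```text
t: 26.23
position: [544.0, 223.5, 163.6]
ee_rot: [0.607, -0.363, 0.363, -0.606]
force: [-0.2, -0.4, -0.4]
grip_width: 51.8
```

Emit:
{"op": "servo_tool", "data": {"series": [[0, 0, 0, 7], [0, 0, 0, 7], [0, 0, 0, 7], [0, 0, 0, 5], [0, 0, 0, 2.5]]}}

```text
t: 26.65
position: [544.0, 223.6, 163.5]
ee_rot: [0.5, -0.501, 0.501, -0.499]
force: [0.6, 0.2, -0.5]
grip_width: 52.1
```

Run:
```python
from h import *
st()
print(totool(np.array([562,22,165])-robot.get_state()['position']))
```

```text
t26.65 [544.  223.6 163.5] x [-0.004 -1.     0.001] y [-0.001 -0.001 -1.   ] z [ 1.    -0.004 -0.001] F [ 0.6  0.2 -0.5] w52.1 q [-0.81  0.58  0.47  1.8  -0.34  0.85 -0.18]
[201.52997544  -1.21736535  18.75963397]
```

Emit:
{"op": "servo_tool", "data": {"series": [[12, 0, 1, 0], [24, 0, 2, 0], [30, 0, 3, 0], [32, 0, 3, 0], [32, 0, 3, 0]]}}

```text
t: 27.07
position: [556.0, 91.5, 163.9]
ee_rot: [0.501, -0.499, 0.499, -0.5]
force: [1.0, -0.7, 0.5]
grip_width: 52.0
```

Emit:
{"op": "servo_tool", "data": {"series": [[30, 0, 3, 0], [24, 0, 2, 0], [12, 0, 1, 0], [5, 0, 0, 0], [0, 0, 0, 0]]}}

```text
t: 27.48
position: [562.3, 22.0, 164.1]
ee_rot: [0.5, -0.5, 0.5, -0.5]
force: [-0.1, -0.2, 0.1]
grip_width: 52.0
```

Emit:
{"op": "servo_tool", "data": {"series": [[0, 0, 0, 0], [0, 0, 0, 0], [0, 0, 0, 0]]}}

```text
t: 27.73
position: [562.5, 25.0, 164.1]
ee_rot: [-0.501, 0.499, -0.499, 0.501]
force: [-0.3, -0.3, 0.4]
grip_width: 52.0
```

Run:
```python
from h import *
st()
snap('wrist','w17');snap('top','t17')
```

```text
t27.73 [562.5  25.  164.1] x [ 0.004 -1.    -0.001] y [-0.     0.001 -1.   ] z [ 1.     0.004 -0.   ] F [-0.3 -0.3  0.4] w52.0 q [-0.48  0.54  0.48  1.86 -0.33  0.82  0.17]
```

View pics/w17.png

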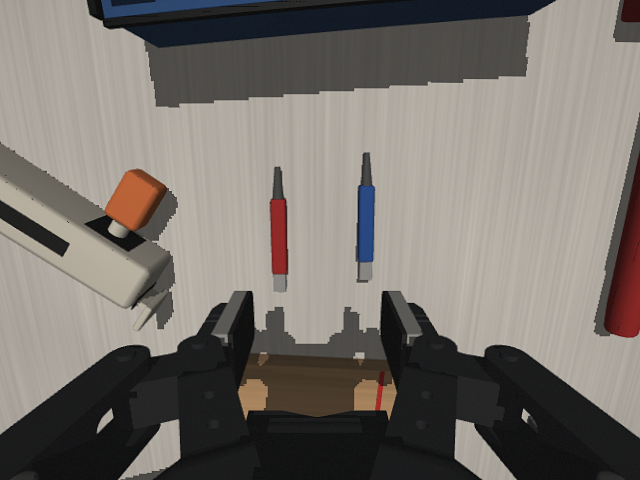

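View pics/t17.png

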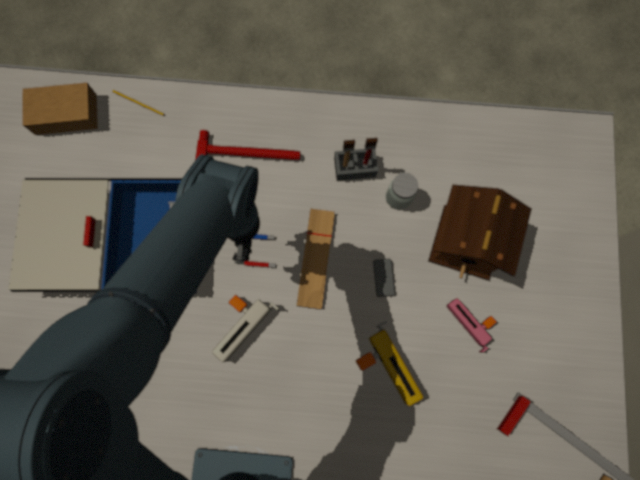

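The wrist view has the red set from (278,167) to (280,290) and the blue from (367,153) to (365,282). The next script computes their poses.

```bash
cat > sets.py <<'E'
from h import *
import sys
im=cv2.imread(f'pics/{sys.argv[1]}.png').astype(int);c=calibration('wrist')
b,g,r=im[:,:,0],im[:,:,1],im[:,:,2]
M={'red':(r>90)&(g<.4*r)&(b<.45*r),'blue':(b>90)&(r<.45*b)&(g<.7*b)}
for k in sys.argv[2:]:
    m=M[k].astype(np.uint8);m[300:]=0;m[:120]=0
    n,l,s,ce=cv2.connectedComponentsWithStats(m)
    for i in range(1,n):
        if 300<s[i,4]<4000:
            ct=max(cv2.findContours((l==i).astype(np.uint8),0,2)[0],key=len)
            R4=cv2.boxPoints(cv2.minAreaRect(ct));e=[np.linalg.norm(R4[j]-R4[j-1]) for j in range(4)]
            j=int(np.argmin(e));A=(R4[j]+R4[j-1])/2;B=(R4[(j+2)%4]+R4[j-2-1+4-4] if 0 else R4[(j+1)%4]+R4[(j+2)%4])/2
            P=plane(c,[A,B,ce[i]],8);d=P[0]-P[1];print(k,s[i].tolist(),'ends',P.round(1).tolist(),'len',np.linalg.norm(d).round(1),'yaw',np.degrees(np.arctan2(d[1],d[0])).round(1))
            print('  tool delta',totool(np.append((P[0]+P[1])[:2]/2,21)-robot.get_state()['position']).round(1))
st()
E
python3 sets.py w17 red blue
```

```text
red [271, 199, 16, 75, 1057] ends [[531.4, 47.4, 8.0], [531.0, -12.6, 8.0], [531.2, 18.2, 8.0]] len 60.0 yaw 89.7
  tool delta [  6.9 143.2 -31.3]
red [621, 221, 19, 79, 766] ends [[806.4, 31.4, 8.0], [822.2, -35.0, 8.0], [819.2, -12.1, 8.0]] len 68.3 yaw 103.4
  tool delta [ 27.  143.1 251.7]
blue [359, 186, 15, 76, 1062] ends [[598.1, 57.4, 8.0], [600.5, -2.1, 8.0], [599.2, 28.6, 8.0]] len 59.5 yaw 92.2
  tool delta [ -3.1 143.2  36.8]
t27.83 [562.5  24.4 164.2] x [ 0.003 -1.    -0.   ] y [-0.  0. -1.] z [ 1.     0.003 -0.   ] F [ 0.   0.1 -0.5] w51.7 q [-0.48  0.54  0.48  1.86 -0.33  0.82  0.17]
```

Emit:
{"op": "servo_tool", "data": {"series": [[2, 8, -10, 0], [3, 20, -14, 0], [2, 28, -7.3, 0], [0, 30, 0, 0], [0, 25, 0, 0]], "fingers": 120}}

```text
t: 28.25
position: [530.5, 16.7, 51.9]
ee_rot: [0.501, -0.5, 0.499, -0.5]
force: [0.9, -0.4, 0.9]
grip_width: 45.0
```

Emit:
{"op": "servo_tool", "data": {"series": [[0, 17, 0, 0], [0, 9, 0, 0], [0, 4, 0, 0], [0, 1.5, 0, 0], [0, 0, 0, 0]]}}

```text
t: 28.67
position: [531.9, 16.2, 22.4]
ee_rot: [-0.5, 0.499, -0.5, 0.501]
force: [-0.5, 0.2, -0.2]
grip_width: 45.4
```

Emit:
{"op": "servo_tool", "data": {"series": [[0, 0, 0, 0], [0, 0, 0, 0], [0, 0, 0, 0]]}}

```text
t: 28.92
position: [531.8, 16.2, 22.6]
ee_rot: [-0.5, 0.499, -0.5, 0.501]
force: [0.1, -0.8, -0.3]
grip_width: 45.4
```

Run:
```python
from h import *
st()
snap('wrist','w18')
```

```text
t28.92 [531.8  16.2  22.6] x [ 0.001 -1.    -0.   ] y [ 0.001  0.    -1.   ] z [1.    0.001 0.001] F [ 0.1 -0.8 -0.3] w45.4 q [-0.37  0.73  0.33  1.98 -0.47  0.51  0.3 ]
```

View pics/w18.png

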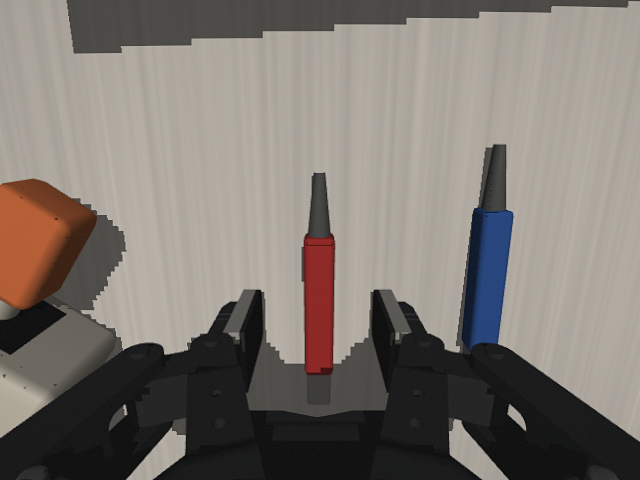

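Emit:
{"op": "servo_tool", "data": {"series": [[0, 1.5, 0, 0], [0, 0, 0, 0], [0, 0, 0, 0], [0, 0, 0, 0], [0, 0, 0, 0]], "fingers": 255, "force": 50}}

```text
t: 29.38
position: [531.3, 16.0, 20.5]
ee_rot: [-0.5, 0.5, -0.5, 0.5]
force: [-0.3, 0.2, 3.4]
grip_width: 10.2
```

Emit:
{"op": "servo_tool", "data": {"series": [[0, 0, 0, 0], [0, 0, 0, 0], [0, 0, 0, 0], [0, -6, 0, 0], [0, -14, 0, 0]]}}

```text
t: 29.8
position: [529.9, 16.0, 39.3]
ee_rot: [0.501, -0.5, 0.499, -0.499]
force: [0.2, -0.0, 0.4]
grip_width: 10.6
```

Emit:
{"op": "servo_tool", "data": {"series": [[0, -25, 0, 0], [0, -30, 0, 0], [0, -25, 0, 0], [0, -15, 0, 0], [0, -5, 0, 0]]}}

```text
t: 30.22
position: [532.6, 16.0, 142.8]
ee_rot: [-0.499, 0.499, -0.501, 0.501]
force: [0.2, 0.9, -0.0]
grip_width: 10.3
```

Emit:
{"op": "servo_tool", "data": {"series": [[-10, 0, 1, 0], [-20, 0, 2, 0], [-28, 0, 4, 0], [-32, 0, 4, 0], [-32, 0, 4, 0]]}}

```text
t: 30.63
position: [545.0, 139.8, 138.7]
ee_rot: [0.501, -0.5, 0.499, -0.499]
force: [1.3, 0.5, -0.6]
grip_width: 10.4
```

Emit:
{"op": "servo_tool", "data": {"series": [[-32, 0, 4, 0], [-32, 0, 4, 0], [-32, 0, 4, 0], [-30, 0, 4, 0], [-30, 0, 4, 0]]}}

```text
t: 31.05
position: [564.4, 296.5, 138.2]
ee_rot: [0.502, -0.5, 0.499, -0.5]
force: [0.9, -0.3, -0.6]
grip_width: 10.3
```

Emit:
{"op": "servo_tool", "data": {"series": [[0, 0, 0, -4], [0, 0, 0, -7], [0, 0, 0, -7], [0, 0, 0, -7], [0, 0, 0, -7]]}}

```text
t: 31.47
position: [564.4, 294.8, 138.1]
ee_rot: [0.621, -0.341, 0.34, -0.619]
force: [0.1, 0.2, -1.5]
grip_width: 10.6
```

Emit:
{"op": "servo_tool", "data": {"series": [[0, 0, 0, -7], [0, 0, 0, -7], [0, 0, 0, -7], [0, 0, 0, -7], [0, 0, 0, -7]]}}

```text
t: 31.88
position: [564.3, 294.8, 138.1]
ee_rot: [0.694, -0.139, 0.137, -0.693]
force: [0.4, -0.7, -0.2]
grip_width: 10.4
```

Emit:
{"op": "servo_tool", "data": {"series": [[0, 0, 0, -7], [0, 0, 0, -7], [0, 0, 0, -7], [0, 0, 0, -5], [0, 0, 0, -2.5]]}}

```text
t: 32.3
position: [564.4, 294.7, 138.2]
ee_rot: [0.706, 0.035, -0.037, -0.706]
force: [-0.3, 0.0, -0.1]
grip_width: 10.3
```

Run:
```python
from h import *
st()
print(totool(np.array([567,295,28])-robot.get_state()['position']))
snap('wrist','w19')
```

```text
t32.30 [564.4 294.7 138.2] x [ 0.995  0.102 -0.003] y [-0.003 -0.    -1.   ] z [-0.102  0.995 -0.   ] F [-0.3  0.  -0.1] w10.3 q [-0.57  0.64  0.03  1.66 -0.03  0.84  1.14]
[3.00726642e+00 1.10177033e+02 7.37667016e-02]
```

View pics/w19.png

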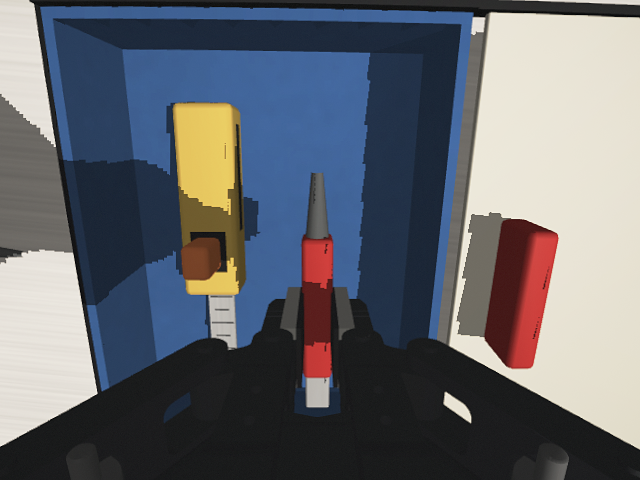

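Emit:
{"op": "servo_tool", "data": {"series": [[1, 8, -3, 0], [1, 20, -3, 0], [1, 25, -2, 0], [0, 22, 0, 0], [0, 18, 0, 0]]}}

```text
t: 32.77
position: [568.1, 285.7, 44.0]
ee_rot: [0.707, 0.033, -0.035, -0.706]
force: [-0.6, 0.2, -1.4]
grip_width: 10.3
```

Emit:
{"op": "servo_tool", "data": {"series": [[0, 10, 0, 0], [0, 5, 0, 0], [0, 2, 0, 0], [0, 0, 0, 0], [0, 0, 0, 0]]}}

```text
t: 33.18
position: [570.3, 286.9, 31.1]
ee_rot: [-0.706, -0.035, 0.034, 0.707]
force: [-1.0, -0.4, -0.2]
grip_width: 10.5
```

Emit:
{"op": "servo_tool", "data": {"series": [[0, 1, 0, 0], [0, 0.5, 0, 0], [0, 0, 0, 0], [0, 0, 0, 0]]}}

```text
t: 33.52
position: [569.8, 286.5, 29.2]
ee_rot: [-0.706, -0.035, 0.034, 0.706]
force: [-0.1, -0.4, 0.3]
grip_width: 10.2
```

Still about 3.5 mm above the floor, so I lower it, release, and go back for the blue set.

Emit:
{"op": "servo_tool", "data": {"series": [[0, 1.5, 0, 0], [0, 1.5, 0, 0], [0, 0, 0, 0], [0, 0, 0, 0]]}}

```text
t: 33.85
position: [569.6, 286.4, 25.7]
ee_rot: [0.706, 0.034, -0.034, -0.706]
force: [-0.1, 0.1, -0.7]
grip_width: 10.4
```

Emit:
{"op": "servo_tool", "data": {"series": [[0, 0, 0, 0], [0, 0, 0, 0], [0, 0, 0, 0], [0, 0, 0, 0]], "fingers": 165}}

```text
t: 34.18
position: [569.7, 286.5, 25.9]
ee_rot: [-0.706, -0.034, 0.034, 0.706]
force: [0.0, -0.4, -0.3]
grip_width: 30.1
```

Emit:
{"op": "servo_tool", "data": {"series": [[0, -10, 0, 0], [0, -25, 0, 0], [0, -35, 0, 0], [0, -35, 0, 0], [0, -20, 0, 0]]}}

```text
t: 34.6
position: [571.3, 287.1, 155.6]
ee_rot: [-0.705, -0.036, 0.033, 0.707]
force: [1.5, 0.6, -0.4]
grip_width: 30.2
```

Emit:
{"op": "servo_tool", "data": {"series": [[0, -5, 0, 4], [0, -5, 0, 7], [0, 0, 0, 7], [0, 0, 0, 7], [0, 0, 0, 7]], "fingers": 120}}

```text
t: 35.02
position: [569.8, 286.5, 161.9]
ee_rot: [-0.688, 0.164, -0.164, 0.688]
force: [-0.0, -0.6, -0.7]
grip_width: 45.2
```

Run:
```python
from h import *
st()
snap('wrist','w20')
```

```text
t35.02 [569.8 286.5 161.9] x [ 0.893 -0.45   0.   ] y [ 0.001  0.001 -1.   ] z [0.45  0.893 0.001] F [-0.  -0.6 -0.7] w45.2 q [-0.66  0.62  0.18  1.65 -0.13  0.88  0.67]
```

View pics/w20.png

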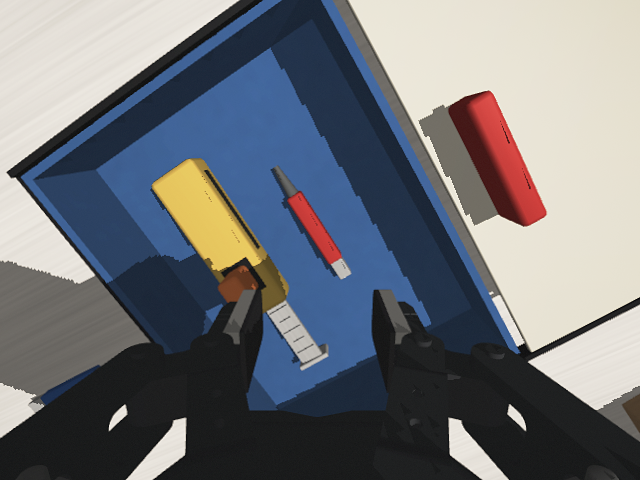

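The red set lies in the case beside the rule, at px (318,225).

Emit:
{"op": "servo_tool", "data": {"series": [[0, 0, 0, 7], [0, 0, 0, 7], [0, 0, 0, 7], [0, 0, 0, 7], [0, 0, 0, 7]]}}

```text
t: 35.48
position: [569.6, 286.5, 161.4]
ee_rot: [-0.607, 0.362, -0.362, 0.608]
force: [0.4, 0.8, 0.0]
grip_width: 45.1
```

Emit:
{"op": "servo_tool", "data": {"series": [[0, 0, 0, 7], [0, 0, 0, 7], [0, 0, 0, 7], [0, 0, 0, 4], [0, 0, 0, 1]]}}

```text
t: 35.9
position: [569.5, 286.7, 161.3]
ee_rot: [-0.511, 0.489, -0.489, 0.511]
force: [0.1, 0.1, -0.3]
grip_width: 45.3
```

Emit:
{"op": "servo_tool", "data": {"series": [[12, 0, 0, 0], [25, 0, 1, 0], [32, 0, 1, 0], [32, 0, 1, 0], [32, 0, 1, 0]]}}

```text
t: 36.32
position: [579.5, 151.3, 161.2]
ee_rot: [-0.512, 0.488, -0.488, 0.512]
force: [0.8, -0.3, -0.3]
grip_width: 45.3
```

Emit:
{"op": "servo_tool", "data": {"series": [[32, 0, 1, 0], [32, 0, 1, 0], [30, 0, 1, 0], [22, 0, 1, 0], [13, 0, 1, 0]]}}

```text
t: 36.73
position: [590.1, 20.1, 161.4]
ee_rot: [0.511, -0.489, 0.49, -0.51]
force: [0.8, -0.7, -0.3]
grip_width: 45.4
```

Emit:
{"op": "servo_tool", "data": {"series": [[0, 0, 0, 0], [0, 0, 0, 0], [0, 0, 0, 0], [0, 0, 0, 0]]}}

```text
t: 37.07
position: [590.3, 27.5, 160.6]
ee_rot: [-0.512, 0.488, -0.487, 0.512]
force: [-0.2, -0.1, -0.2]
grip_width: 45.5
```

```bash
python3 - <<'E'
from h import *
st()
snap('wrist','w21')
E
python3 sets.py w21 blue
```

```text
t37.07 [590.3  27.5 160.6] x [ 0.049 -0.999 -0.001] y [-0.     0.001 -1.   ] z [ 0.999  0.049 -0.   ] F [-0.2 -0.1 -0.2] w45.5 q [-0.45  0.58  0.45  1.79 -0.33  0.84  0.21]
blue [322, 190, 17, 77, 1069] ends [[599.7, -1.7, 8.0], [598.3, 58.1, 8.0], [599.0, 29.3, 8.0]] len 59.8 yaw -88.6
  tool delta [ -0.4 139.6   8.8]
t37.12 [590.3  27.3 160.6] x [ 0.048 -0.999 -0.001] y [-0.     0.001 -1.   ] z [ 0.999  0.048 -0.   ] F [ 0.3  0.4 -0.2] w44.8 q [-0.45  0.58  0.46  1.79 -0.33  0.84  0.21]
```

View pics/w21.png

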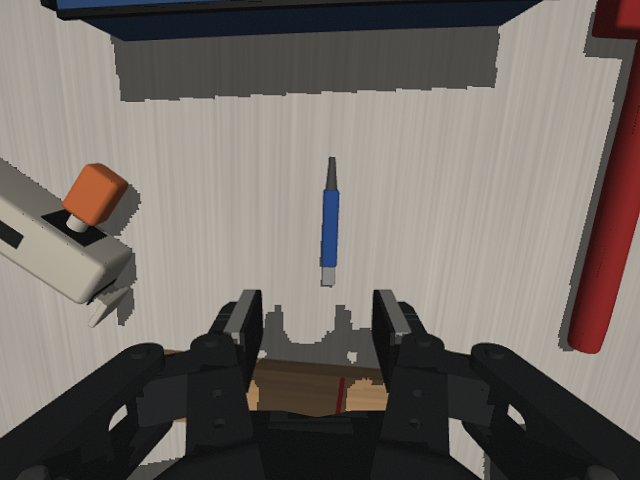

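The blue set is at px (331,228), its sleeve measures 59.8 long, and it hasn't moved.

Emit:
{"op": "servo_tool", "data": {"series": [[0, 8, 4, 1.3], [0, 20, 4.5, 0], [0, 28, 0, 0], [0, 30, 0, 0], [0, 25, 0, 0]]}}

```text
t: 37.53
position: [598.5, 26.4, 47.4]
ee_rot: [0.506, -0.495, 0.494, -0.505]
force: [-0.7, -1.1, -0.2]
grip_width: 45.1
```

Emit:
{"op": "servo_tool", "data": {"series": [[0, 14, 0, 0], [0, 9, 0, 0], [0, 4, 0, 0], [0, 1.5, 0, 0], [0, 0, 0, 0]]}}

```text
t: 37.95
position: [599.7, 25.4, 22.0]
ee_rot: [-0.505, 0.494, -0.495, 0.506]
force: [-0.4, -0.5, -0.2]
grip_width: 45.3
```

Emit:
{"op": "servo_tool", "data": {"series": [[0, 0, 0, 0], [0, 0, 0, 0], [0, 0, 0, 0]]}}

```text
t: 38.2
position: [599.5, 25.4, 22.2]
ee_rot: [-0.505, 0.494, -0.495, 0.506]
force: [-0.3, 0.4, 0.9]
grip_width: 45.2
```

Emit:
{"op": "servo_tool", "data": {"series": [[0, 0, 0, 0], [0, 0, 0, 0], [0, 0, 0, 0], [0, 0, 0, 0], [0, 0, 0, 0]], "fingers": 255}}

```text
t: 38.62
position: [599.2, 25.4, 21.7]
ee_rot: [-0.505, 0.494, -0.495, 0.506]
force: [-1.5, 0.8, 5.5]
grip_width: 10.3
```

Emit:
{"op": "servo_tool", "data": {"series": [[0, 0, 0, 0], [0, 0, 0, 0], [0, 0, 0, 0]]}}

```text
t: 38.87
position: [599.2, 25.4, 21.7]
ee_rot: [-0.505, 0.494, -0.495, 0.506]
force: [-1.6, 0.3, 5.9]
grip_width: 10.3
```

Emit:
{"op": "servo_tool", "data": {"series": [[0, -6, 0, 0], [0, -18, 0, 0], [0, -30, 0, 0], [0, -30, 0, 0], [0, -20, 0, 0]]}}

```text
t: 39.28
position: [599.5, 25.1, 127.7]
ee_rot: [-0.505, 0.494, -0.495, 0.506]
force: [1.1, -0.0, -0.2]
grip_width: 10.7
```

Emit:
{"op": "servo_tool", "data": {"series": [[0, -10, 0, 0], [-12, -3, -1, 0], [-22, 0, -2, 0], [-30, 0, -3, 0], [-32, 0, -3, 0]]}}

```text
t: 39.7
position: [586.4, 122.0, 136.9]
ee_rot: [0.506, -0.495, 0.494, -0.504]
force: [0.6, 0.7, -0.2]
grip_width: 10.2
```

Emit:
{"op": "servo_tool", "data": {"series": [[-32, 0, -3, 0], [-32, 0, -3, 0], [-32, 0, -3, 0], [-32, 0, -3, 0], [-32, 0, -3, 0]]}}

```text
t: 40.12
position: [567.1, 283.1, 136.4]
ee_rot: [0.507, -0.495, 0.494, -0.505]
force: [0.5, 0.2, -0.7]
grip_width: 10.1
```

Emit:
{"op": "servo_tool", "data": {"series": [[-25, 0, -3, 0], [-12, 0, -1, 0], [-5, 0, 0, 0], [0, 0, 0, 0], [0, 0, 0, 0]]}}

```text
t: 40.53
position: [564.6, 320.5, 137.8]
ee_rot: [0.506, -0.494, 0.495, -0.504]
force: [-0.1, -0.4, -1.5]
grip_width: 10.7
```

Emit:
{"op": "servo_tool", "data": {"series": [[0, 0, 0, -4], [0, 0, 0, -7], [0, 0, 0, -7], [0, 0, 0, -7], [0, 0, 0, -7]]}}

```text
t: 40.95
position: [565.2, 319.5, 138.3]
ee_rot: [0.623, -0.335, 0.336, -0.622]
force: [-0.9, 0.4, -0.1]
grip_width: 10.5
```

Emit:
{"op": "servo_tool", "data": {"series": [[0, 0, 0, -7], [0, 0, 0, -7], [0, 0, 0, -7], [0, 0, 0, -7], [0, 0, 0, -7]]}}

```text
t: 41.37
position: [565.2, 319.4, 138.2]
ee_rot: [0.695, -0.132, 0.133, -0.694]
force: [0.3, -0.1, -0.2]
grip_width: 9.8
```

Emit:
{"op": "servo_tool", "data": {"series": [[0, 0, 0, -7], [0, 0, 0, -7], [0, 0, 0, -7], [0, 0, 0, -4], [0, 0, 0, -2]]}}

```text
t: 41.78
position: [565.3, 319.3, 138.2]
ee_rot: [0.707, 0.032, -0.032, -0.706]
force: [0.2, 0.9, -1.0]
grip_width: 10.2
```

Run:
```python
from h import *
st()
print(totool(np.array([564.4,323,27])-robot.get_state()['position']))
snap('wrist','w22')
```

```text
t41.78 [565.3 319.3 138.2] x [ 0.996  0.092 -0.   ] y [ 0.    -0.002 -1.   ] z [-0.092  0.996 -0.002] F [ 0.2  0.9 -1. ] w10.2 q [-0.61  0.66  0.03  1.62 -0.03  0.86  1.1 ]
[ -0.54067022 111.14703987   3.98781957]
```

View pics/w22.png

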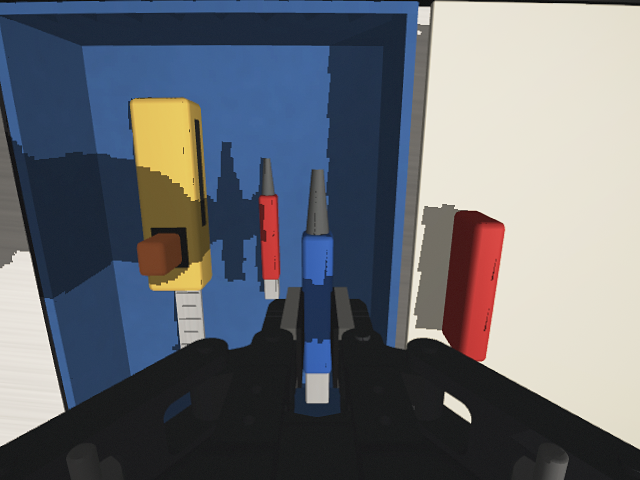

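Emit:
{"op": "servo_tool", "data": {"series": [[0, 8, -1, 0], [0, 20, 0, 0], [0, 25, 0, 0], [0, 22, 0, 0], [0, 15, 0, 0]]}}

```text
t: 42.25
position: [563.6, 319.4, 45.5]
ee_rot: [0.707, 0.031, -0.032, -0.706]
force: [0.6, 0.6, -0.4]
grip_width: 10.1
```

Emit:
{"op": "servo_tool", "data": {"series": [[0, 10, 0, 0], [0, 6, 0, 0], [0, 3, 0, 0], [0, 0, 0, 0], [0, 0, 0, 0]]}}

```text
t: 42.67
position: [566.8, 315.3, 29.3]
ee_rot: [0.709, 0.031, -0.03, -0.704]
force: [2.9, -11.1, 1.1]
grip_width: 10.2
```

Emit:
{"op": "servo_tool", "data": {"series": [[0, 1, 0, 0], [0, 0.5, 0, 0], [0, 0, 0, 0], [0, 0, 0, 0]]}}

```text
t: 43.0
position: [567.0, 315.3, 29.0]
ee_rot: [0.709, 0.031, -0.03, -0.704]
force: [-1.0, -14.1, 10.5]
grip_width: 10.2
```

The link is rubbing on the cover side at about 14 N, so I back off toward -y before releasing.

Emit:
{"op": "servo_tool", "data": {"series": [[0, -2, -3, 0], [0, 0, -3, 0], [0, 0, 0, 0], [0, 0, 0, 0]]}}

```text
t: 43.33
position: [565.3, 315.5, 29.9]
ee_rot: [0.706, 0.033, -0.032, -0.706]
force: [1.0, -1.3, 0.2]
grip_width: 10.1
```

Run:
```python
from h import *
st()
s,i2=snap('scene','s23');crop(i2,360,90,620,290,3,'s23c')
snap('wrist','w23')
```

```text
t43.33 [565.3 315.5  29.9] x [0.996 0.091 0.001] y [ 0.001  0.    -1.   ] z [-0.091  0.996 -0.   ] F [ 1.  -1.3  0.2] w10.1 q [-0.6   0.81  0.02  1.65 -0.03  0.67  1.11]
```

View pics/s23c.png

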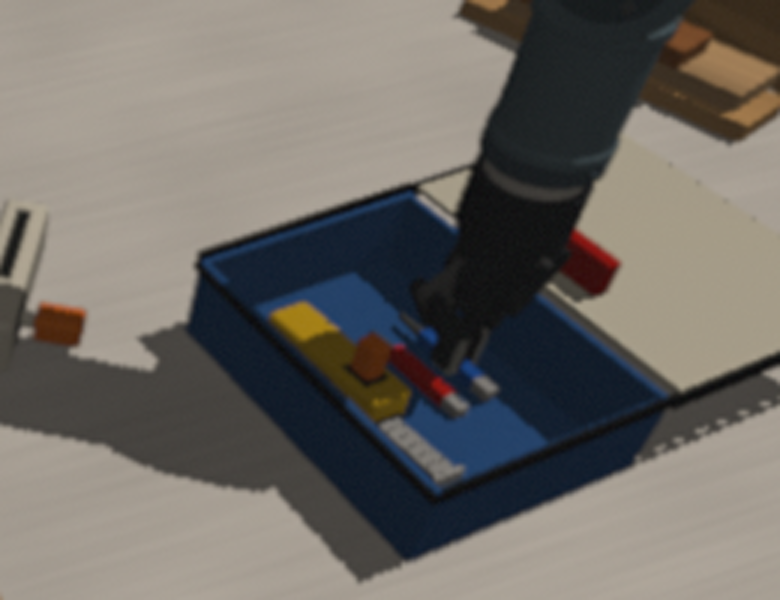

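View pics/w23.png

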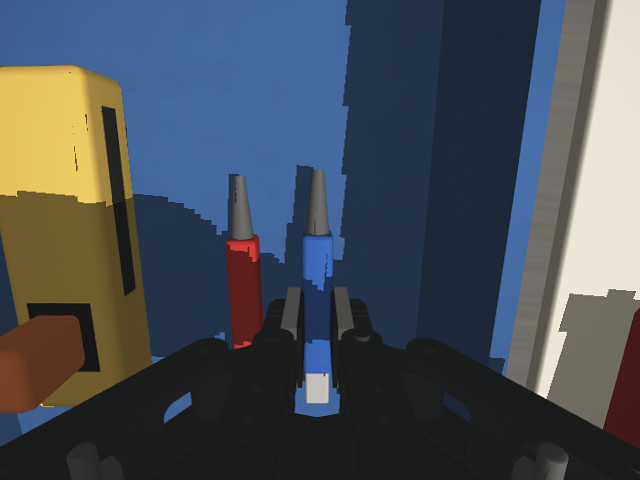

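Emit:
{"op": "servo_tool", "data": {"series": [[0, 1.5, 0, 0], [0, 1.5, 0, 0], [0, 0, 0, 0], [0, 0, 0, 0]]}}

```text
t: 43.77
position: [566.0, 313.7, 26.9]
ee_rot: [0.707, 0.032, -0.032, -0.706]
force: [1.1, -5.5, 1.1]
grip_width: 10.2
```

Emit:
{"op": "servo_tool", "data": {"series": [[0, 0, 0, 0], [0, 0, 0, 0], [0, 0, 0, 0], [0, 0, 0, 0]], "fingers": 190}}

```text
t: 44.1
position: [566.4, 310.3, 27.1]
ee_rot: [0.709, 0.031, -0.031, -0.704]
force: [1.1, -13.1, 9.7]
grip_width: 21.7
```

Emit:
{"op": "servo_tool", "data": {"series": [[0, -10, 0, 0], [0, -25, 0, 0], [0, -35, 0, 0], [0, -35, 0, 0], [0, -20, 0, 0]]}}

```text
t: 44.52
position: [566.0, 317.8, 155.8]
ee_rot: [-0.705, -0.034, 0.032, 0.708]
force: [0.2, 1.2, 1.7]
grip_width: 22.0
```

Emit:
{"op": "servo_tool", "data": {"series": [[0, -8, -15, 0], [0, 0, -20, 0], [0, 0, -15, 0], [0, 0, 0, 0], [0, 0, 0, 0]]}}

```text
t: 44.93
position: [569.2, 264.1, 158.7]
ee_rot: [0.707, 0.031, -0.032, -0.706]
force: [-0.1, -0.8, 0.5]
grip_width: 21.8
```

Run:
```python
from h import *
st()
s,i2=snap('scene','s24');crop(i2,360,90,620,290,3,'s24c')
snap('wrist','w24');snap('top','t24')
```

```text
t44.93 [569.2 264.1 158.7] x [ 0.996  0.09  -0.002] y [-0.002 -0.001 -1.   ] z [-0.09   0.996 -0.001] F [-0.1 -0.8  0.5] w21.8 q [-0.53  0.6   0.04  1.67 -0.03  0.87  1.18]
```

View pics/s24.png

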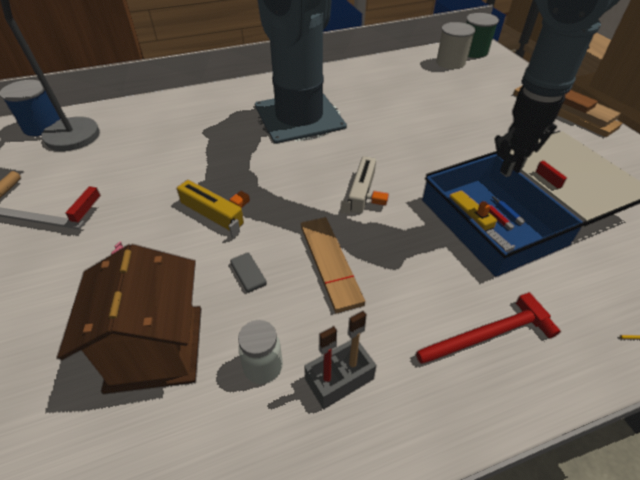

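View pics/w24.png

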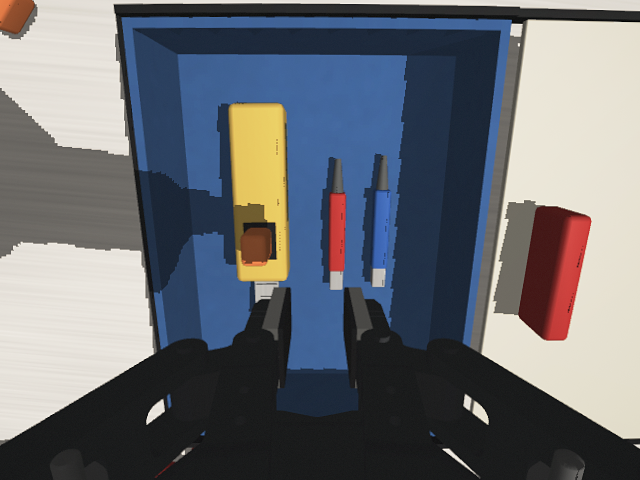

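View pics/t24.png

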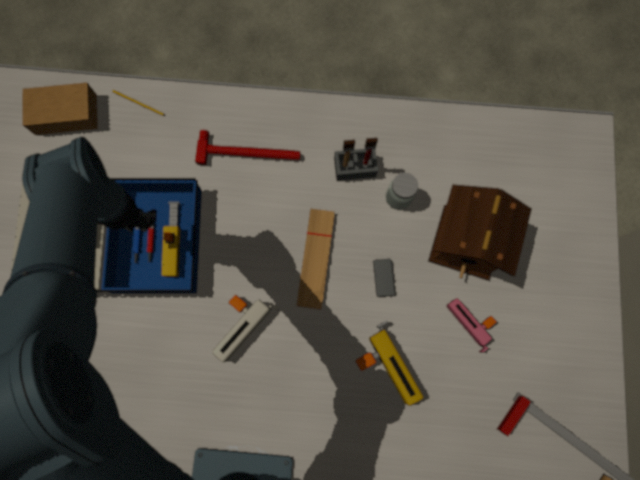

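The rule, the red set and the blue set are all in the case, and the knob is down. The worktop is otherwise unchanged and shows no other sets. The ridge is at about (550,270) in the wrist picture, so I go there to shut the cover.

Emit:
{"op": "servo_tool", "data": {"series": [[0, 0, 12, 0], [0, 0, 25, 0], [0, 0, 30, 0], [0, 0, 30, 0], [-1, 0, 20, 0]], "fingers": 0, "force": 40}}

```text
t: 45.5
position: [555.8, 388.1, 159.6]
ee_rot: [-0.705, -0.034, 0.034, 0.707]
force: [-0.2, 0.4, 0.5]
grip_width: 80.7
```

Emit:
{"op": "servo_tool", "data": {"series": [[0, 0, 12, 0], [0, 0, 0, 0], [0, 0, 0, 0], [0, 0, 0, 0]]}}

```text
t: 45.83
position: [557.4, 392.3, 159.6]
ee_rot: [0.707, 0.032, -0.032, -0.706]
force: [0.7, -0.4, -0.5]
grip_width: 85.4
```

Run:
```python
from h import *
st()
snap('wrist','w25')
```

```text
t45.83 [557.4 392.3 159.6] x [0.996 0.09  0.   ] y [ 0.    -0.002 -1.   ] z [-0.09   0.996 -0.002] F [ 0.7 -0.4 -0.5] w85.4 q [-0.7   0.69  0.03  1.52 -0.02  0.94  1.  ]
```

View pics/w25.png

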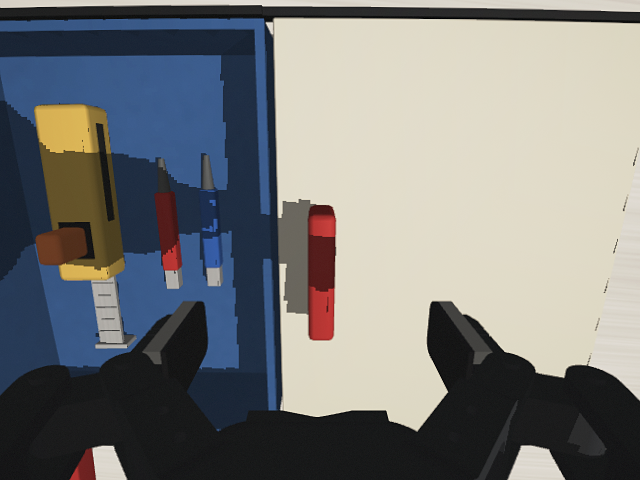

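Emit:
{"op": "servo_tool", "data": {"series": [[0, 10, 0, 0], [0, 18, 0, 0], [0, 16, 0, 0], [0, 8, 0, 0], [0, 4, 0, 0]]}}

```text
t: 46.3
position: [556.1, 392.6, 101.8]
ee_rot: [0.707, 0.031, -0.033, -0.706]
force: [-0.7, -0.2, -0.2]
grip_width: 85.3
```

Emit:
{"op": "servo_tool", "data": {"series": [[0, 0, 0, 0], [0, 0, 0, 0], [0, 0, 0, 0], [0, 0, 0, 0], [0, 0, 0, 0]], "fingers": 255}}

```text
t: 46.72
position: [557.1, 394.6, 104.6]
ee_rot: [-0.706, -0.033, 0.032, 0.707]
force: [0.3, 0.4, 0.1]
grip_width: 25.9
```

Emit:
{"op": "servo_tool", "data": {"series": [[0, 0, 0, 0], [0, 0, 0, 0], [0, 0, 0, 0], [0, 0, 0, 0]]}}

```text
t: 47.05
position: [556.9, 394.5, 104.5]
ee_rot: [-0.706, -0.033, 0.032, 0.707]
force: [-0.6, -0.5, 5.7]
grip_width: 13.1
```

Emit:
{"op": "servo_tool", "data": {"series": [[0, 0, -6, -0.4], [0, 0, -14, 0], [0, 0, -18, 0], [0, 0, -18, 0], [0, 0, -18, 0]]}}

```text
t: 47.47
position: [563.4, 319.9, 104.4]
ee_rot: [-0.706, -0.035, 0.035, 0.707]
force: [-3.2, 2.5, 7.3]
grip_width: 13.0
```

Emit:
{"op": "servo_tool", "data": {"series": [[0, 0, -18, 0], [0, 0, -18, 0], [0, 0, -18, 0], [0, 0, -18, 0], [0, 0, -18, 0]]}}

```text
t: 47.88
position: [571.2, 230.1, 104.4]
ee_rot: [-0.706, -0.034, 0.036, 0.707]
force: [-7.3, 3.3, 10.6]
grip_width: 13.1
```

Emit:
{"op": "servo_tool", "data": {"series": [[0, 0, -12, 0], [0, 0, -8, 0], [0, 0, -5, 0], [0, 0, 0, 0], [0, 0, 0, 0]]}}

```text
t: 48.3
position: [573.6, 203.2, 104.3]
ee_rot: [0.707, 0.033, -0.036, -0.706]
force: [-7.7, -2.6, 14.2]
grip_width: 13.1
```

Emit:
{"op": "servo_tool", "data": {"series": [[0, 0, -3, 0], [0, 0, -3, 0], [0, 0, -3, 0], [0, 0, 0, 0], [0, 0, 0, 0]]}}

```text
t: 48.72
position: [574.2, 195.5, 104.3]
ee_rot: [0.707, 0.033, -0.036, -0.706]
force: [-8.1, -0.4, 13.3]
grip_width: 13.2
```

Emit:
{"op": "servo_tool", "data": {"series": [[0, 0, -1.5, 0], [0, 0, -1.5, 0], [0, 0, 0, 0], [0, 0, 0, 0]]}}

```text
t: 49.05
position: [574.5, 193.0, 104.4]
ee_rot: [0.706, 0.033, -0.036, -0.706]
force: [-7.3, 0.1, 14.4]
grip_width: 13.1
```

Emit:
{"op": "servo_tool", "data": {"series": [[0, 0, -1.5, 0], [0, 0, -1, 0], [0, 0, 0, 0], [0, 0, 0, 0]]}}

```text
t: 49.38
position: [574.7, 190.6, 104.3]
ee_rot: [0.706, 0.033, -0.036, -0.706]
force: [-8.1, 1.1, 13.5]
grip_width: 13.3
```

Emit:
{"op": "servo_tool", "data": {"series": [[0, 0, -1.5, 0], [0, 0, -1, 0], [0, 0, 0, 0], [0, 0, 0, 0]]}}

```text
t: 49.72
position: [574.7, 189.9, 104.3]
ee_rot: [-0.706, -0.034, 0.036, 0.707]
force: [-7.9, 4.6, 12.4]
grip_width: 13.4
```

Emit:
{"op": "servo_tool", "data": {"series": [[0, 0, -1, 0], [0, 0, -1, 0], [0, 0, 0, 0], [0, 0, 0, 0]]}}

```text
t: 50.05
position: [574.7, 189.7, 104.3]
ee_rot: [-0.705, -0.034, 0.037, 0.708]
force: [-8.4, 9.1, 10.0]
grip_width: 13.1
```

Emit:
{"op": "servo_tool", "data": {"series": [[0, 0, -1, 0], [0, 0, -1, 0], [0, 0, 0, 0], [0, 0, 0, 0]]}}

```text
t: 50.38
position: [574.7, 189.7, 104.3]
ee_rot: [-0.704, -0.035, 0.037, 0.708]
force: [-7.3, 11.0, 9.3]
grip_width: 13.1
```

The cover stopped at y=189.7, where a shut cover should put the ridge (about 190.9), and the force has risen to 11 N. I release and rise.

Emit:
{"op": "servo_tool", "data": {"series": [[0, 0, 2, 0], [0, 0, 0, 0], [0, 0, 0, 0]]}}

```text
t: 50.63
position: [574.7, 189.8, 104.4]
ee_rot: [-0.705, -0.034, 0.037, 0.708]
force: [-8.5, 8.4, 11.3]
grip_width: 13.3
```

Emit:
{"op": "servo_tool", "data": {"series": [[0, 0, 0, 0], [0, 0, 0, 0], [0, 0, 0, 0], [0, 0, 0, 0], [0, 0, 0, 0]], "fingers": 60}}

```text
t: 51.05
position: [577.2, 186.2, 103.5]
ee_rot: [0.707, 0.035, -0.035, -0.706]
force: [0.1, 0.9, -0.1]
grip_width: 65.3
```

Emit:
{"op": "servo_tool", "data": {"series": [[0, -10, 0, 0], [0, -25, 0, 0], [0, -30, 0, 0], [0, -30, 0, 0], [0, -20, 0, 0]]}}

```text
t: 51.47
position: [578.3, 187.4, 222.5]
ee_rot: [-0.706, -0.036, 0.034, 0.707]
force: [0.9, 0.7, 0.6]
grip_width: 65.0
```

Emit:
{"op": "servo_tool", "data": {"series": [[-10, -5, 10, 0], [-20, 0, 20, 0], [-20, 0, 30, 0], [-20, 0, 30, 0], [-10, 0, 20, 0]]}}

```text
t: 51.88
position: [482.6, 291.9, 223.6]
ee_rot: [-0.706, -0.035, 0.037, 0.707]
force: [-0.5, 0.8, 0.2]
grip_width: 65.1
```

Emit:
{"op": "servo_tool", "data": {"series": [[-10, -5, 20, 0], [-10, 0, 30, 0], [-10, 0, 30, 0], [0, 0, 20, 0], [0, 0, 0, 0]]}}

```text
t: 52.3
position: [443.2, 391.1, 228.6]
ee_rot: [-0.705, -0.037, 0.038, 0.707]
force: [-0.6, -0.1, 0.3]
grip_width: 65.3
```

Run:
```python
from h import *
st()
s,i2=snap('scene','s26');crop(i2,360,110,600,290,3.3,'s26c')
c,i=snap('top','t26');crop(i,0,160,290,310,2.7,'t26c')
```

```text
t52.30 [443.2 391.1 228.6] x [ 0.994  0.107 -0.001] y [-0.002  0.003 -1.   ] z [-0.107  0.994  0.003] F [-0.6 -0.1  0.3] w65.3 q [-0.77  0.46 -0.04  1.72  0.02  0.96  0.87]
```

View pics/s26c.png

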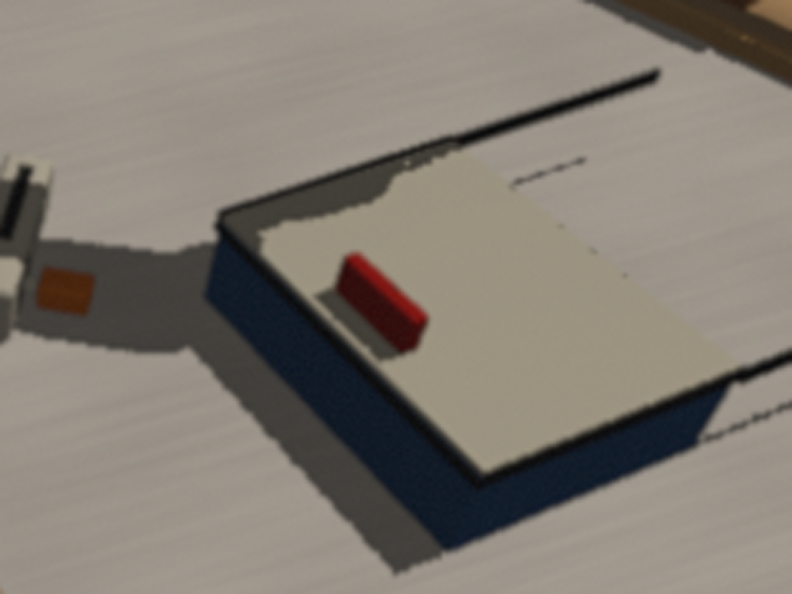

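View pics/t26c.png

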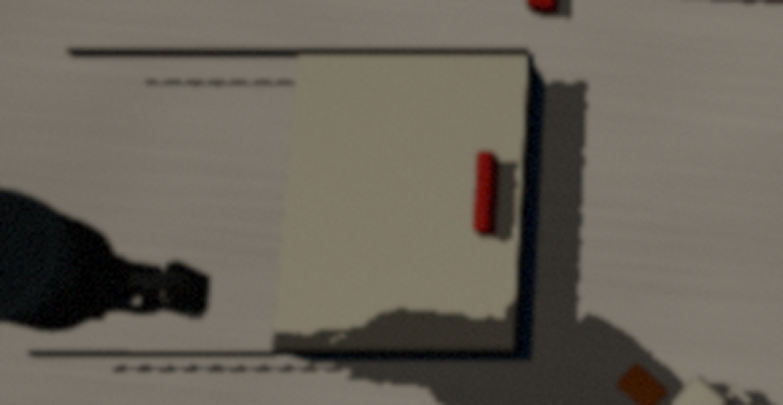

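View pics/s26.png

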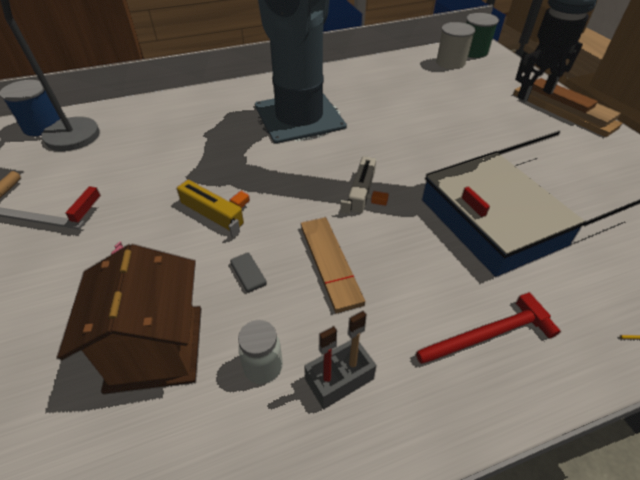

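The cover is fully shut with no blue sliver showing, the other objects have not moved, and the arm is clear.

Run:
```python
from h import *
st()
robot.sign_off()
```

```text
t52.40 [445.8 385.9 228.3] x [ 0.995  0.101 -0.001] y [-0.001 -0.001 -1.   ] z [-0.101  0.995 -0.001] F [ 0.6 -0.7 -0.3] w65.7 q [-0.77  0.46 -0.03  1.72  0.02  0.96  0.87]
the job is handed in; nothing more can be done
```

The job is handed in, at about 52 s on the robot's clock. I opened the cover, hooked the small yellow rule on the board's far end, drew it to the red line, and pressed the knob in with 17 to 19 N. I then put the locked rule and the red and blue nail sets in the case and shut the cover.

**Measurement:** Before release, the picture showed the case's front at the line and the hook on the board's end. The knob had travelled about 8 mm. The scene and wrist estimates of the front differed by 2 to 3 mm, which is inside the 6 mm limit.

**Contents:** With the cover still open, the pictures showed the rule in the case with its knob down and blade out, and both sets beside it. I saw no green or orange set anywhere. The rule may sit tilted by about 0.05 rad, because the hook reaches 10 mm below the case's underside; I did not measure the tilt.

**Cover:** It stopped where a shut cover should, at y = 189.7 mm against about 190.9 mm expected. The last pictures show no gap, with the birdhouse, jar, hammer and brush holder looking unmoved.

**What went wrong:** While I was lowering the blue set, the gripper rubbed on something on the cover side with about 14 N. I backed off, and it touched again at about 13 N on release. The set still landed in place.

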